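# Trim the tilted gauge with the tuning tool

## Robot

A 6-joint arm with a two-finger parallel gripper is mounted at the origin on a cart in front of the work surface, level with it; the furniture and walls round the work are solid. World frame = base frame: x ahead of the robot, y to its left, z up, the work surface at z = 0. Lengths are in m, angles in degrees, forces in N, time in s.
With the tool pointing down it reaches from about 0.4 to 0.825 m from the base axis. Payload 7 kg.
Tool frame: the origin (TCP) lies on the mounting face of the last link; the fingertips stand 178 mm ahead of it and the grasp point (between the pads) lies 159 mm ahead of it (ctrl.tip_extent is the distance from the TCP to the fingertips, in m); z points along the fingers, y is the direction in which the jaws open and shut (so a half turn about z gives the same grasp; the last joint's range is limited). The gripper opens to 88 mm and grips with 3 to 60 N. Pads are 19 mm wide; open, the fingers measure 130 mm over their backs; the gripper's body (78 mm by 193 mm) begins 47 mm behind the grasp point.
Start: joints at [92.08, 20.546, 0.682, 0, -70.136, -16.507], TCP at [0.168, 0.654, 0.405] pointing down, gripper open.
Joint ranges: [-176.03, 176.03], [-82.01, 121.73], [-58.28, 71.71], [-173.87, 95.51], [-174.79, -0.11], [-173.66, 173.66]. Speed limits (degrees/s): [136.94, 136.94, 172.46, 180, 180, 180].

## Interface

Orientations are given as [roll, pitch, yaw] about the fixed x, y, z axes, in that order (R = Rz(yaw) Ry(pitch) Rx(roll)).
In Python, from plant import ctrl gives the robot as it stands. The module is installed in compiled form; this text tells all that it offers.
- The arm moves only by the tool carry_out, never from a script. Its argument "moves" is text: rows parted by semicolons, each of 7 numbers parted by spaces: the finger opening in m, from 0 to 0.0876, then the shift along the tool's x, y, z in m, then the turn, a rotation vector about the tool's x, y, z in rad. A call has 1 to 20 rows; each row is the pose to reach, as a shift and turn from the pose commanded when the call began, along the tool's axes at that moment; what a row does not reach only later rows make up. A row lasts 1/10 s, in which the tool goes at most 50 mm and 8.59 degrees, less where a joint would pass 70% of its speed; a pose out of reach is approached as far as the arm can. A call with a gripper value outside its range is refused whole. The fingers move at their own pace and stop on an object; the grip force is fixed at half the most. Time passes only in rows, so rows that repeat a pose let the fingers close. It gives the time, the measured TCP pose, the force and the opening at its end, in the units of the state.
- ctrl.get_obs(): the state, without advancing time (a new reading comes with each control period).
- ctrl.snapshot(name): name is "scene" or "top" or "wrist"; returns a dict with "image" (384x512x3 uint8, red, green, blue), "K" (3x3 intrinsics, pixels), "R" (3x3) and "t" (3): a world point X has camera coordinates R X + t. Camera axes: x right, y down, z forward; pixel columns grow to the right and rows downward; lengths in m; the calibration is good to about 2 mm. The wrist camera is an equidistant fisheye: a pixel r from the principal point sees the ray r / f radians off the axis. A picture is of the moment at which its call begins. There is no depth.
- ctrl.close_job(): hands the job in, once; it reports no verdict.
Trained networks look in a picture, given as the dict that the camera call returned (one of the last four; its "shot" number tells which), for a name from the list of things; names that differ only in an ending like _2 or _b are one class to them, and where a whole thing is asked for, a point or a joint stands for the part that bears it (a point fixed in the world has none). Each returns a list of dicts, best first, with "confidence" (0 to 1); they miss things now and then, are a little off and sometimes report something else, mostly with a low value. They report only what shows in the picture. A call takes as long as a camera call. They do not tell look-alikes from the thing itself.
- ctrl.recognise(picture, label): "extent" ([left, top, right, bottom] in pixels, round what is visible of it).
- ctrl.trace(picture, label): "region" (384x512 bool, what is visible of it) and "extent" ([left, top, right, bottom] in pixels, round what is visible of it).
- ctrl.mark_of(picture, label): "at" ([row, column] in pixels: a listed point, or the origin of a listed thing).
The state is a dict: "clock": time; "joint_pos": joint angles; "qvel": joint speeds; "tau": joint torques, N m; "tool_pos": TCP position; "orientation": TCP orientation; "force": force on the tool from outside, world axes, zero at the start; "moment": the same for the moment, N m; "opening": finger opening in m.
Only numpy, scipy, OpenCV 4.12 (cv2) and the standard library are available. Lean on these libraries where they do the work, as an engineer would, in place of code of your own. Each camera call takes 0.05 s, during which the arm holds its last target.

## Task

Re-trim the tilted gauge: take the plastic tuning tool from its stand, put its blade down the well in the middle of the gauge, find the slot of the trimmer screw and turn the screw until the needle lies in line with the forked set-hand. Then put the tool back in the hole of its stand, upright and fully home, and let go. Leave the roll of tape, the loose die and the small carton where they stand.

Things in the scene. Friction and masses are not known exactly. Their poses are not given: they have to be found in the camera images.
- gauge: Gauge unit, fixed to the bench: grey foot plate 120x100x12 mm with a post and a dark round case, 92 mm across, whose dial is tilted 28 degrees back from level so that it looks up and towards the gauge's own -x. Origin: on the bench under the dial centre, which is 78 mm up. Only the screw in the well can be turned; the hands lie under a fixed clear cover.
- well_mouth (a point): Centre of the open rim of the round steel well in the middle of the gauge's cover: 26 mm outside, 18 mm inside, rim 20 mm above the dial and 11 mm above the cover. Its z axis is the axis of well and screw, pointing out of the gauge, 28 degrees from vertical; its x axis points up the slope of the dial.
- screw_head (a point): Top centre of the 16 mm brass screw head in the well, 8 mm below the rim; it is rigid and does not sink. A slot 4.5 mm wide and 5 mm deep crosses it, at an angle that is new each time and unrelated to the needle. Turning takes 0.07 N m; it stays where it is left and carries the needle one to one, with about 12 degrees of play each way between blade and slot.
- needle (a joint): Angle of the long thin straight needle on the dial, rad. 0: points up the slope (well_mouth's x). Grows anticlockwise as one looks at the dial, that is about well_mouth's z. Stops at -2.4 and 2.4.
- set_hand (a joint): Angle of the short black hand with a forked end, same zero and sense as the needle. It stands still and shows the wanted setting.
- needle_tip (a point): Point on the needle 33 mm from the dial centre.
- set_hand_tip (a point): Point between the prongs of the set-hand, 33 mm from the dial centre.
- tuning_tool: White plastic tuning tool, 103 mm long, 40 g, at first upright in the stand. Origin: middle of the blade's tip; z runs up to the handle. Blade 12 mm wide (along x), 2 mm thick (y), 10 mm long; shaft 10 mm thick to z = 40 mm; round flange 26 mm across, z = 40 to 44 mm; square handle 16x16 mm, flats square to x and y, z = 44 to 100 mm, then a small cap.
- tool_tip (a point): Middle of the blade's tip (the origin of the tool).
- stand: Grey plastic block 58x58x48 mm on an 80x80x6 mm foot, fixed to the bench. Origin: centre of its underside.
- stand_hole (a point): Centre of the mouth of the stand's round hole, 48 mm above the bench: 17 mm across, 44 mm deep, chamfered 2 mm. When the tool is home its flange lies on the stand's top and its tip is 40 mm below this point.
- tape: Bystander: roll of black tape lying flat, 62 mm across, 19 mm high, on the gauge's right (-y) side. Origin: centre of its underside.
- die_loose: Bystander: small grey steel crimp die segment standing on the gauge's left (+y) side, 37x36x56 mm. Origin: centre of its underside.
- carton: Bystander: small brown carton standing behind the gauge, 56x70x66 mm. Origin: centre of its underside.
Not all that is in view belongs to the job. What is meant by the tuning_tool is not yellow, and is the smaller of those in its own colour.

How it is judged (in metres and radians):
On the way, in this order (a step that is already met when the one before it is completed fails the run):
1. the tool's blade is down in the gauge's well, at the screw (z of tool_tip in the frame of well_mouth below -0.005 m and distance between tool_tip and well_mouth below 0.02 m), for 0.1 s.
2. the needle has been turned to the set-hand, the blade still in the well (distance between needle_tip and set_hand_tip below 0.0033 m and distance between tool_tip and well_mouth below 0.025 m), for 0.2 s.
At the end, for the whole second after the job is handed in: The needle is in line with the set-hand (tips within 3.3 mm, about 0.1 rad) and still; the tool stands in the stand's hole, tip within 6 mm of the hole's axis and at least 37 mm below its mouth, upright within 0.1 rad, at rest and released (distance between needle_tip and set_hand_tip below 0.0033 m and horizontal distance between tool_tip and stand_hole below 0.006 m and z of tool_tip in the frame of stand_hole below -0.037 m and angle between tuning_tool's own z axis and vertical below 0.1 rad and linear speed of tuning_tool below 0.02 m/s and velocity of joint needle between -0.05 and 0.05 rad/s); the robot touches nothing.
It fails at once if the roll of tape is moved more than 30 mm (distance of tape from where it was at the start of the episode above 0.03 m).
It fails at once if the loose die is moved more than 30 mm (distance of die_loose from where it was at the start of the episode above 0.03 m).
It fails at once if the small carton is moved more than 30 mm (distance of carton from where it was at the start of the episode above 0.03 m).
It also fails if it takes over 72 s, if anything falls off the work surface, if the arm or the gripper's body presses on something with over 40 N, if the wrist force passes 120 N, or if a joint passes its speed limit or range.

## Working session

There is one attempt and no reset: what is moved stays moved. The work goes in short steps, Python scripts to look and compute and a tool call to move; the robot and the scene stay as the last step left them, time stands still between calls to the robot, and variables do not carry over. Pictures are saved under pics/ and viewed, and the job is handed in when it is done.

Besides the shell and the picture viewer there is one more tool, called as a command line: name --argument value ..., lists and objects as JSON in quotes. carry_out: Moves the arm, as the interface text tells. Its arguments: {"type":"object","properties":{"moves":{"type":"string"}},"required":["moves"]}

```bash
mkdir -p pics; ls; cat > h.py <<'E'
import numpy as np, cv2
from plant import ctrl
from scipy.spatial.transform import Rotation as Ro
def save(p,n,crop=None,s=1):
    im=p["image"][:,:,::-1]
    if crop: im=im[crop[1]:crop[3],crop[0]:crop[2]]
    if s!=1: im=cv2.resize(im,None,fx=s,fy=s,interpolation=cv2.INTER_CUBIC)
    cv2.imwrite("pics/"+n,im)
def ray(p,uv,fish=False):
    K=p["K"];x=(uv[0]-K[0,2])/K[0,0];y=(uv[1]-K[1,2])/K[1,1]
    if fish:
        r=np.hypot(x,y);d=np.array([np.sin(r)*x/max(r,1e-9),np.sin(r)*y/max(r,1e-9),np.cos(r)])
    else: d=np.array([x,y,1.]);d/=np.linalg.norm(d)
    R=p["R"];return -R.T@p["t"],R.T@d
def atz(p,uv,z,fish=False):
    o,d=ray(p,uv,fish);return o+d*(z-o[2])/d[2]
def proj(p,X,fish=False):
    c=p["R"]@np.asarray(X)+p["t"];K=p["K"]
    if fish:
        r=np.hypot(c[0],c[1]);th=np.arctan2(r,c[2]);q=c[:2]/max(r,1e-9)*th
    else: q=c[:2]/c[2]
    return np.array([K[0,0]*q[0]+K[0,2],K[1,1]*q[1]+K[1,2]])
def tri(rays):
    A=np.zeros((3,3));b=np.zeros(3)
    for o,d in rays:
        P=np.eye(3)-np.outer(d,d);A+=P;b+=P@o
    X=np.linalg.solve(A,b);return X,[np.linalg.norm((np.eye(3)-np.outer(d,d))@(X-o)) for o,d in rays]
def pose():
    o=ctrl.get_obs();return np.array(o["tool_pos"]),o
E
python3 - <<'E'
from h import *
print(ctrl.get_obs())
for n in ["scene","top","wrist"]:
    p=ctrl.snapshot(n);save(p,n+"0.png");print(n,p["K"].tolist(),(-p["R"].T@p["t"]).round(3),p["R"].round(3).tolist())
    for l in ["tuning_tool","tool_tip","gauge","well_mouth","screw_head","needle_tip","set_hand_tip","stand","stand_hole","tape","die_loose","carton"]:
        try:
            print(l,[(np.round(a["at"],1).tolist(),round(a["confidence"],2)) for a in ctrl.mark_of(p,l)][:4])
        except Exception as e: print(l,e)
E
```

```text
pics
{'clock': 0.0, 'joint_pos': array([ 9.20795245e+01,  2.05913985e+01,  6.33624953e-01, -2.10990341e-02,
       -7.01377436e+01, -1.65079119e+01]), 'qvel': array([-0.01916246, -0.00679972,  0.0153207 ,  0.07622255,  0.00619123,
       -0.00968061]), 'tau': array([ 9.10825838e-04, -5.82715559e+01,  2.93052864e+01,  6.99683726e+00,
        6.99693774e-03, -1.61065159e-04]), 'tool_pos': array([0.16812762, 0.65351537, 0.40371866]), 'orientation': array([ 1.79902784e+02, -8.12686038e-03, -1.44355656e+01]), 'force': array([-0.90077528,  0.88213111,  0.07370584]), 'moment': array([ 0.02852224, -0.02079651, -0.02292989]), 'opening': 0.08756441314104864}
scene [[385.24978424690215, 0.0, 255.19810783115264], [0.0, 385.24978424690215, 191.31312251357144], [0.0, 0.0, 1.0]] [0.117 0.606 0.471] [[-0.786, -0.618, -0.024], [-0.263, 0.368, -0.892], [0.56, -0.695, -0.452]]
tuning_tool [([253.6, 230.9], 0.73), ([291.8, 305.1], 0.7)]
tool_tip [([291.0, 304.9], 0.73), ([251.4, 231.9], 0.64)]
gauge [([216.1, 258.9], 0.82)]
well_mouth [([178.8, 258.0], 0.6), ([271.6, 266.2], 0.32)]
screw_head [([207.1, 
[... 747 characters left out ...]
], 0.63)]
well_mouth [([163.6, 270.1], 0.71), ([161.9, 273.7], 0.53)]
screw_head [([154.9, 270.7], 0.57)]
needle_tip [([142.5, 279.6], 0.45)]
set_hand_tip []
stand [([222.6, 199.8], 0.84)]
stand_hole [([223.7, 198.8], 0.56)]
tape [([158.5, 314.5], 0.83), ([166.5, 265.2], 0.42)]
die_loose [([164.8, 228.8], 0.61)]
carton [([116.4, 253.5], 0.9)]
wrist [[297.3186396354542, 0.0, 262.326471664764], [0.0, 297.3186396354542, 189.76487292496054], [0.0, 0.0, 1.0]] [0.243 0.634 0.385] [[-0.249, -0.968, -0.0], [-0.928, 0.239, 0.287], [-0.277, 0.072, -0.958]]
tuning_tool []
tool_tip []
gauge []
well_mouth []
screw_head []
needle_tip []
set_hand_tip []
stand []
stand_hole []
tape []
die_loose []
carton []
```

View pics/scene0.png

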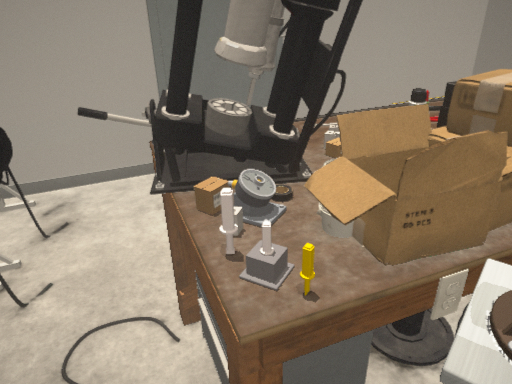

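View pics/top0.png

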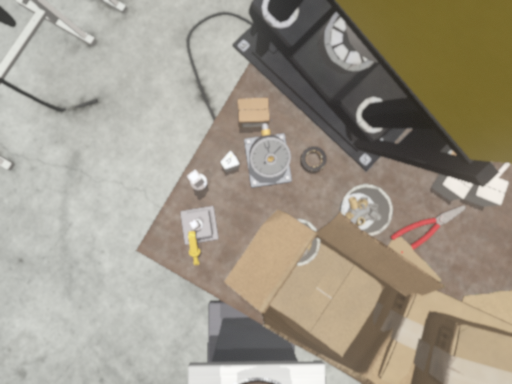

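```bash
python3 - <<'E'
import cv2
im=cv2.imread("pics/top0.png")
cv2.imwrite("pics/top0c.png",cv2.resize(im[90:300,150:350],None,fx=2.8,fy=2.8,interpolation=cv2.INTER_CUBIC))
im=cv2.imread("pics/scene0.png")
cv2.imwrite("pics/scene0c.png",cv2.resize(im[150:330,170:370],None,fx=3.3,fy=3.3,interpolation=cv2.INTER_CUBIC))
E
```

```text
(no output)
```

View pics/top0c.png

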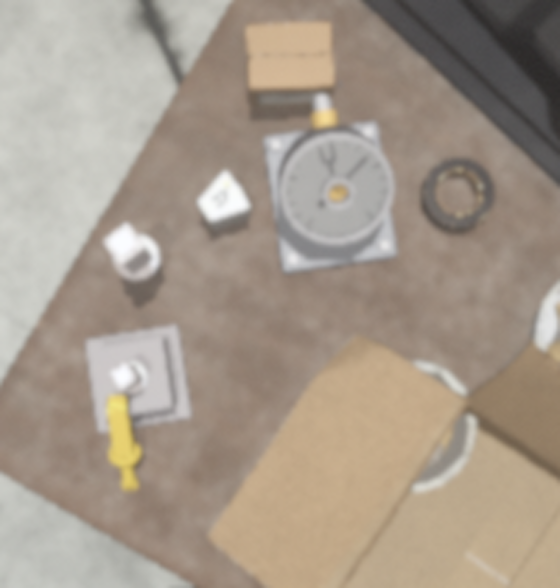

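View pics/scene0c.png

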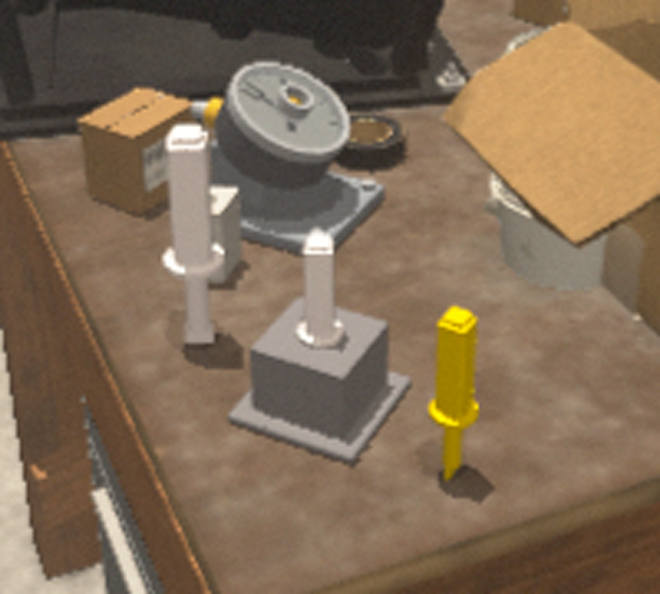

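The white tool in the stand (scene 267,240) is smaller than the free-standing white one (228,220); the yellow one (307,270) is excluded. So the target is the one in the stand. Next I'll measure.

```bash
python3 - <<'E'
from h import *
s=ctrl.snapshot("scene");t=ctrl.snapshot("top")
def T(n,a,b):
    X,e=tri([ray(s,a),ray(t,b)]);print(n,X.round(4),np.round(e,4))
c=lambda x,y:(170+x/3.3-.5+.15,150+y/3.3-.35); d=lambda x,y:(150+x/2.8-.32,90+y/2.8-.32)
T("yellow blade",c(452,478),d(130,488))
T("yellow cap",c(457,315),d(117,398))
T("white cap",c(319,240),d(122,376))
T("bigwhite cap",c(188,135),d(122,240))
T("bigwhite base",c(200,345),d(145,285))
T("well mouth",c(296,96),d(340,193))
T("carton",c(140,95),d(290,40))
for p,n in((s,"scene"),(t,"top")):
  for l in["tuning_tool","gauge","stand","die_loose","tape"]:
    print(n,l,[(np.round(a["extent"]).tolist(),round(a["confidence"],2)) for a in ctrl.recognise(p,l)][:3])
E
```

```text
yellow blade [ 0.3801  0.1418 -0.0032] [0.0003 0.0003]
yellow cap [0.4272 0.1278 0.0807] [0.0324 0.0324]
white cap [0.4725 0.1357 0.1102] [0.0002 0.0002]
bigwhite cap [0.5705 0.132  0.1439] [0.0013 0.0013]
bigwhite base [0.5577 0.1348 0.0025] [0.007 0.007]
well mouth [ 0.6167 -0.0312  0.0937] [0.0006 0.0006]
carton [0.7424 0.0047 0.0752] [0.0044 0.0044]
scene tuning_tool [([268.0, 245.0, 305.0, 294.0], 0.96), ([213.0, 189.0, 234.0, 254.0], 0.68)]
scene gauge [([231.0, 170.0, 284.0, 227.0], 0.85)]
scene stand [([239.0, 243.0, 290.0, 294.0], 0.91)]
scene die_loose [([229.0, 206.0, 240.0, 237.0], 0.89)]
scene tape [([272.0, 185.0, 291.0, 200.0], 0.71)]
top tuning_tool [([194.0, 136.0, 235.0, 175.0], 0.69), ([190.0, 216.0, 203.0, 229.0], 0.57), ([189.0, 231.0, 199.0, 263.0], 0.5)]
top gauge [([243.0, 127.0, 292.0, 186.0], 0.87), ([267.0, 152.0, 278.0, 165.0], 0.51)]
top stand [([182.0, 206.0, 220.0, 241.0], 0.7)]
top die_loose [([221.0, 152.0, 240.0, 170.0], 0.56)]
top tape [([302.0, 145.0, 328.0, 171.0], 0.66)]
```

```bash
python3 - <<'E'
from h import *
s=ctrl.snapshot("scene");t=ctrl.snapshot("top")
c=lambda x,y:(170+x/3.3-.5+.15,150+y/3.3-.35); d=lambda x,y:(150+x/2.8-.32,90+y/2.8-.32)
for z in(0,.01,.05,.1): print(z,atz(s,c(457,315),z).round(3),atz(t,d(117,398),z).round(3),atz(s,c(452,478),z).round(3),atz(t,d(130,488),z).round(3))
print(proj(t,(.38,.142,.1)),proj(s,(.38,.142,.1)))
save(t,"t2.png",(170,190,230,290),6)
E
```

```text
0 [0.455 0.014 0.   ] [0.456 0.153 0.   ] [0.379 0.145 0.   ] [0.38  0.141 0.   ]
0.01 [0.448 0.026 0.01 ] [0.456 0.152 0.01 ] [0.373 0.155 0.01 ] [0.381 0.14  0.01 ]
0.05 [0.419 0.077 0.05 ] [0.456 0.147 0.05 ] [0.351 0.194 0.05 ] [0.384 0.135 0.05 ]
0.1 [0.383 0.14  0.1  ] [0.456 0.14  0.1  ] [0.323 0.243 0.1  ] [0.388 0.13  0.1  ]
[190.20938005 267.84067914] [309.10503996 246.47334364]
```

View pics/t2.png

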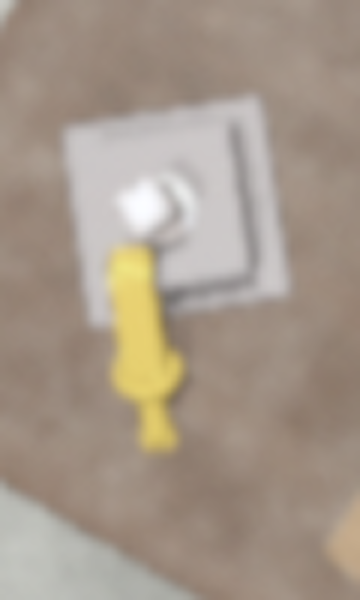

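```bash
python3 - <<'E'
from h import *
s=ctrl.snapshot("scene");print(ctrl.get_obs()["clock"])
save(s,"s3.png",(170,150,370,330),3.3)
E
```

```text
2.7
```

View pics/s3.png

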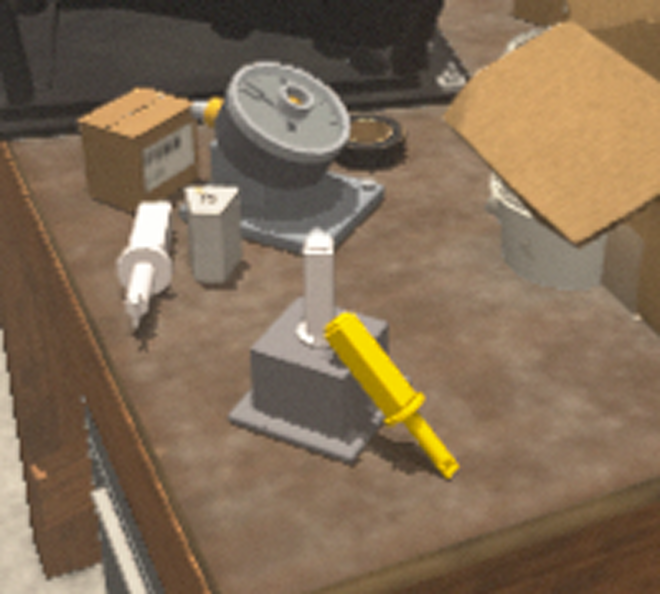

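Both free-standing look-alikes have toppled. The yellow one now leans on the stand beside the target. I'll move over for a wrist view.

carry_out --moves "0.0876 0.443 0.51 0.005 0 0 2.61;0.0876 0.443 0.51 0.005 0 0 2.61;0.0876 0.443 0.51 0.005 0 0 2.61;0.0876 0.443 0.51 0.005 0 0 2.61;0.0876 0.443 0.51 0.005 0 0 2.61;0.0876 0.443 0.51 0.005 0 0 2.61;0.0876 0.443 0.51 0.005 0 0 2.61;0.0876 0.443 0.51 0.005 0 0 2.61;0.0876 0.443 0.51 0.005 0 0 2.61;0.0876 0.443 0.51 0.005 0 0 2.61;0.0876 0.443 0.51 0.005 0 0 2.61;0.0876 0.443 0.51 0.005 0 0 2.61;0.0876 0.443 0.51 0.005 0 0 2.61;0.0876 0.443 0.51 0.005 0 0 2.61;0.0876 0.443 0.51 0.005 0 0 2.61;0.0876 0.443 0.51 0.005 0 0 2.61;0.0876 0.443 0.51 0.005 0 0 2.61;0.0876 0.443 0.51 0.005 0 0 2.61;0.0876 0.443 0.51 0.005 0 0 2.61;0.0876 0.443 0.51 0.005 0 0 2.61"

```text
clock: 4.7
tool_pos: [0.4701, 0.0494, 0.3998]
orientation: [180.0, 0.0, -163.8]
force: [0.3, -0.6, 0.2]
opening: 0.0875
```

```bash
python3 - <<'E'
from h import *
w=ctrl.snapshot("wrist");save(w,"w1.png",None,1.5)
np.save("w1.npy",w,allow_pickle=True)
o=ctrl.get_obs();print(o["clock"],o["joint_pos"].round(1),o["tool_pos"].round(4),o["orientation"].round(2))
for l in ["tuning_tool","tool_tip","well_mouth","screw_head","needle_tip","set_hand_tip","stand_hole","needle","set_hand"]:
    print(l,[(np.round(a["at"][::-1],1).tolist(),round(a["confidence"],2)) for a in ctrl.mark_of(w,l)][:4])
E
```

```text
4.75 [  29.9    1.3  -24.3    0.   -64.4 -103.8] [0.4701 0.0494 0.3997] [ 1.8000e+02  1.0000e-02 -1.6385e+02]
tuning_tool [([347.6, 120.1], 0.81), ([325.2, 187.1], 0.73)]
tool_tip [([346.1, 118.8], 0.94)]
well_mouth []
screw_head []
needle_tip []
set_hand_tip []
stand_hole [([325.9, 192.9], 0.85), ([181.9, 249.7], 0.64)]Traceback (most recent call last):
  File "<stdin>", line 6, in <module>
ValueError: it knows: carton, die_loose, gauge, needle_tip, screw_head, set_hand_tip, stand, stand_hole, tape, tool_tip, tuning_tool, well_mouth
```

View pics/w1.png

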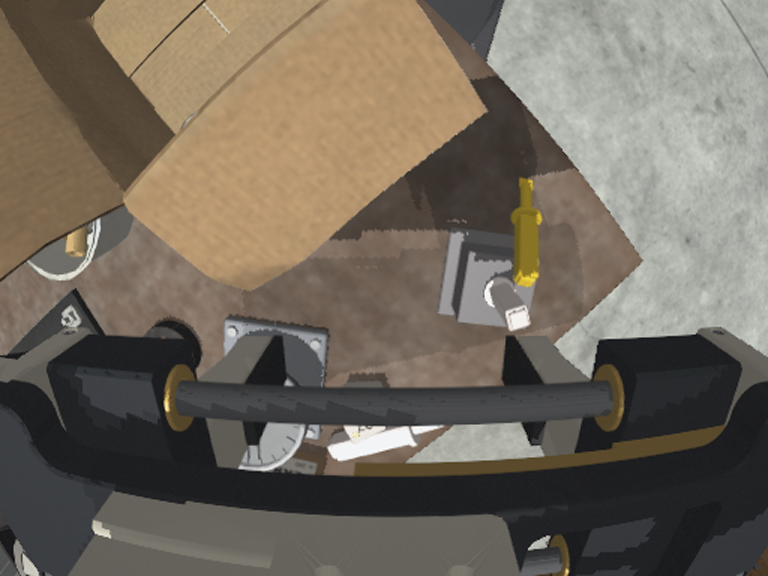

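```bash
python3 - <<'E'
from h import *
w=np.load("w1.npy",allow_pickle=True).item();save(w,"w1c.png",(285,105,385,235),5)
t=ctrl.snapshot("top");save(t,"t3.png")
s=ctrl.snapshot("scene");save(s,"s4.png")
print(ray(w,(344.7,211.3),True),atz(w,(344.7,211.3),.11,True), proj(w,(.4725,.1357,.110),True))
E
```

```text
(array([0.39499552, 0.02735311, 0.38006152]), array([ 0.25441572,  0.3583293 , -0.89826096])) [0.47148543 0.13508456 0.11      ] [344.89010698 212.36744284]
```

View pics/w1c.png

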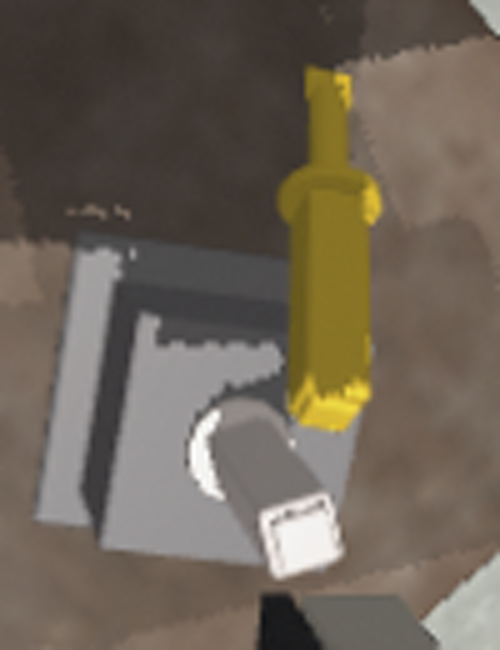

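View pics/t3.png

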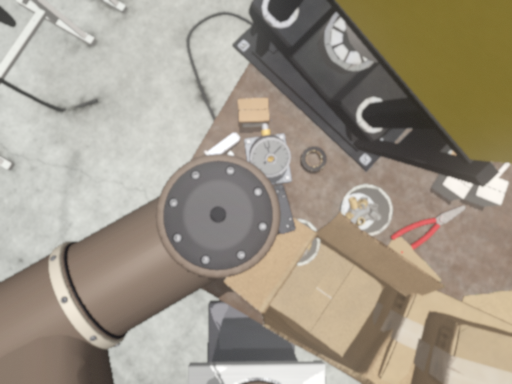

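View pics/s4.png

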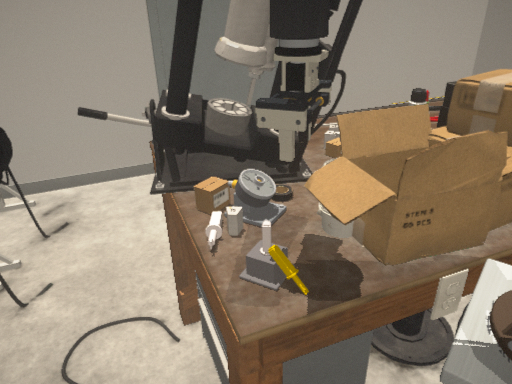

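```bash
python3 - <<'E'
from h import *
w=np.load("w1.npy",allow_pickle=True).item();t=ctrl.snapshot("top")
q=lambda x,y:(285+x/5-.4,105+y/5-.4)
P=[atz(w,q(*a),.108,True) for a in[(262,515),(325,497),(342,553),(278,577)]]
for i in range(4):
    d=P[(i+1)%4]-P[i];print(P[i].round(4),np.linalg.norm(d).round(4),np.degrees(np.arctan2(d[1],d[0])).round(1))
print(np.mean(P,0).round(4))
print("flange ctr",atz(w,q(243,452),.052,True))
X,e=tri([ray(w,q(325,405),True),ray(t,(191.3,233))]);print("ycap",X,e)
X,e=tri([ray(w,q(328,80),True),ray(t,(196.5,263))]);print("yblade",X,e)
# stand top corners
for a in [(145,318),(102,548),(250,562)]: print(atz(w,q(*a),.048,True).round(4))
for a in [(78,235),(38,518)]: print(atz(w,q(*a),.006,True).round(4))
E
```

```text
[0.4705 0.1267 0.108 ] 0.0134 122.1
[0.4634 0.138  0.108 ] 0.0131 38.1
[0.4737 0.1461 0.108 ] 0.0141 -53.1
[0.4821 0.1348 0.108 ] 0.0142 -145.1
[0.4724 0.1364 0.108 ]
flange ctr [0.47242719 0.13695723 0.052     ]
ycap [0.45281301 0.1448442  0.07087162] [np.float64(0.0005344889182928708), np.float64(0.0005344889182927752)]
yblade [0.38292728 0.13893232 0.0133279 ] [np.float64(0.0004723343393269432), np.float64(0.00047233433932682405)]
[0.4492 0.1047 0.048 ]
[0.5059 0.1131 0.048 ]
[0.4995 0.15   0.048 ]
[0.4404 0.091  0.006 ]
[0.5164 0.1044 0.006 ]
```

carry_out --moves "0.0876 -0.04 -0.043 0.01 0 0 0;0.0876 -0.08 -0.085 0.02 0 0 0;0.0876 -0.08 -0.085 0.02 0 0 0;0.0876 -0.08 -0.085 0.02 0 0 0"

```text
clock: 5.65
tool_pos: [0.5722, -0.0114, 0.3779]
orientation: [-180.0, -0.2, -164.1]
force: [-0.5, 0.5, -0.7]
opening: 0.0873
```

```bash
python3 - <<'E'
from h import *
w=ctrl.snapshot("wrist");save(w,"w2.png",None,1.5)
np.save("w2.npy",w,allow_pickle=True)
o=ctrl.get_obs();print(o["clock"],o["joint_pos"].round(1),o["tool_pos"].round(4),o["orientation"].round(2))
for l in ["well_mouth","screw_head","needle_tip","set_hand_tip","gauge"]:
    print(l,[(np.round(a["at"][::-1],1).tolist(),round(a["confidence"],2)) for a in ctrl.mark_of(w,l)][:4])
E
```

```text
5.7 [ 18.5  12.  -14.8  -0.  -63.3 -92.6] [ 0.5711 -0.0109  0.3784] [ 1.8000e+02 -1.3000e-01 -1.6408e+02]
well_mouth [([231.3, 229.2], 0.67), ([238.9, 205.8], 0.26)]
screw_head [([231.0, 225.1], 0.58)]
needle_tip []
set_hand_tip [([240.2, 203.4], 0.42), ([244.2, 281.7], 0.18)]
gauge [([237.4, 204.0], 0.74)]
```

View pics/w2.png

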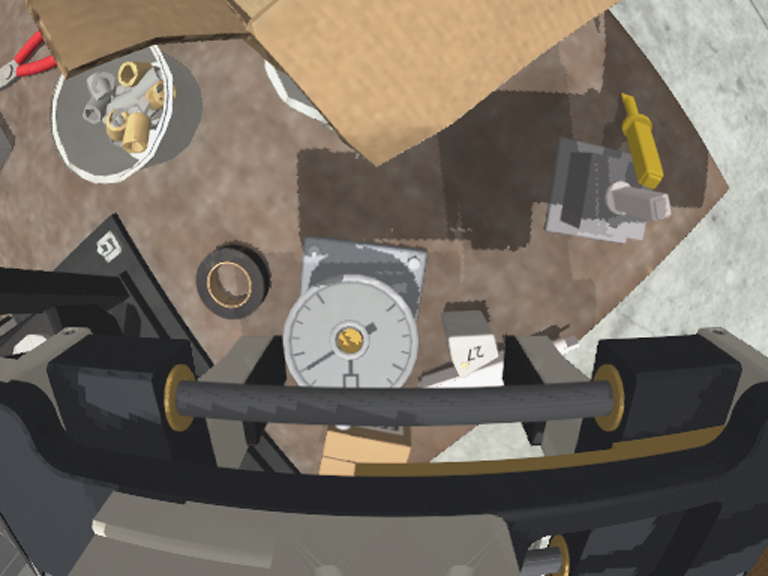

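```bash
python3 - <<'E'
from h import *
w=np.load("w2.npy",allow_pickle=True).item();save(w,"w2c.png",(180,150,300,260),6.5)
E
```

```text
(no output)
```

View pics/w2c.png

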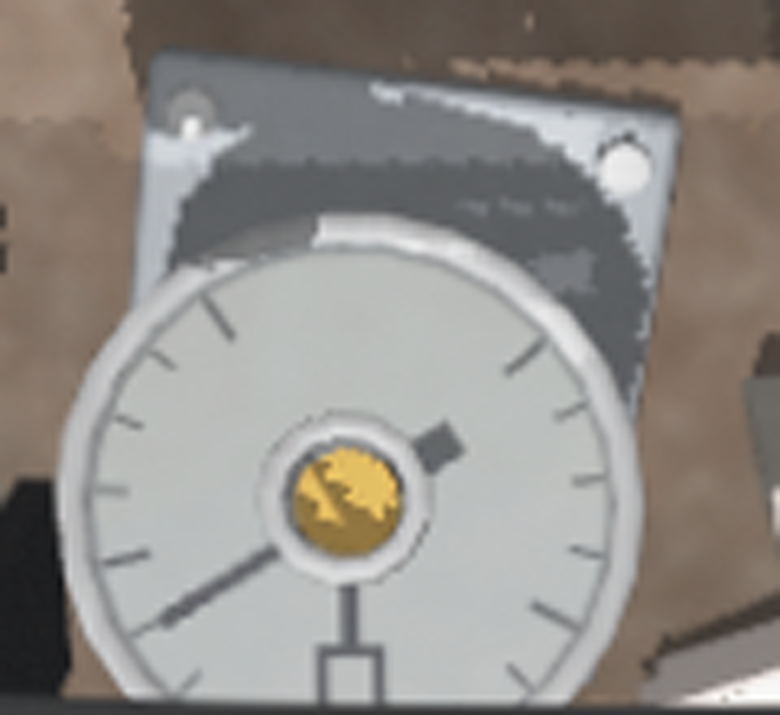

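```bash
cat > g.py <<'E'
from h import *
def gframe(M,yaw):
    c,s=np.cos(yaw),np.sin(yaw);a=np.radians(28)
    z=np.array([-np.sin(a)*c,-np.sin(a)*s,np.cos(a)]);x=np.array([np.cos(a)*c,np.cos(a)*s,np.sin(a)])
    return np.column_stack([x,np.cross(z,x),z])
def rect(p,M,G,h,half,n,fish):
    # image: up = +x(up slope), left=+y ; h = height rel. to mouth
    im=np.zeros((n,n,2),np.float32)
    for i in range(n):
        for j in range(n):
            X=M+G@np.array([half*(1-2*(i+.5)/n),half*(1-2*(j+.5)/n),h]);im[i,j]=proj(p,X,fish)
    return cv2.remap(p["image"],im[...,0],im[...,1],cv2.INTER_CUBIC)[:,:,::-1]
E
python3 - <<'E'
from g import *
w=np.load("w2.npy",allow_pickle=True).item()
q=lambda x,y:(180+x/6.5-.42,150+y/6.5-.42)
A=atz(w,q(150,55),.012,True);B=atz(w,q(682,105),.012,True);d=B-A
print(A.round(4),B.round(4),np.linalg.norm(d),np.degrees(np.arctan2(d[1],d[0])))
yaw=np.arctan2(d[1],d[0])-np.pi/2
M=atz(w,q(345,498),.0957,True);print("M",M.round(4))
t=ctrl.snapshot("top");s=ctrl.snapshot("scene")
T,e=tri([ray(w,q(345,498),True),ray(s,(259.4,178.7))]);print("tri w/scene",T,e)
G=gframe(M,yaw)
# consistency: foot mid edge -> gauge origin
mid=(A+B)/2;print("origin est x dir",mid+.06*np.array([np.cos(yaw),np.sin(yaw),0]),"from M",M-.02*G[:,2])
np.savez("g.npz",M=M,yaw=yaw)
a=rect(w,M,G,-.020,.046,380,True);b=rect(w,M,G,-.008,.0125,380,True)
cv2.imwrite("pics/rect2.png",np.hstack([a,b]))
E
```

```text
[ 0.5773 -0.0847  0.012 ] [0.5598 0.0122 0.012 ] 0.09839553476554745 100.19438973592158
M [ 0.615  -0.0293  0.0957]
tri w/scene [ 0.61558084 -0.02924688  0.09482548] [np.float64(0.00017968845806933968), np.float64(0.00017968845806929192)]
origin est x dir [ 0.62759769 -0.02562996  0.012     ] from M [ 0.62425052 -0.02767482  0.07804105]
```

View pics/rect2.png

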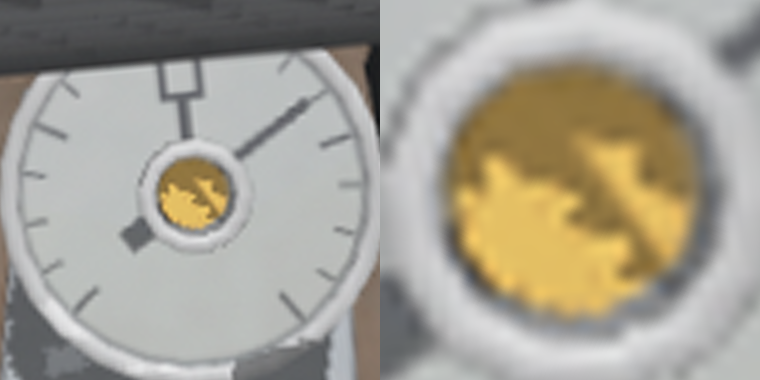

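carry_out --moves "0.0876 -0.022 -0.006 0.03 0 0 0;0.0876 -0.043 -0.0125 0.06 0 0 0;0.0876 -0.043 -0.0125 0.06 0 0 0;0.0876 -0.043 -0.0125 0.06 0 0 0"

```text
clock: 6.45
tool_pos: [0.6152, -0.0101, 0.3191]
orientation: [-180.0, -0.1, -164.0]
force: [0.9, 0.3, 0.6]
opening: 0.0877
```

```bash
python3 - <<'E'
from g import *
w=ctrl.snapshot("wrist");np.save("w3.npy",w,allow_pickle=True);t=ctrl.snapshot("top");np.save("t4.npy",t,allow_pickle=True)
g=np.load("g.npz");M=g["M"];G=gframe(M,g["yaw"]);print(proj(w,M,True))
u,v=proj(w,M,True).astype(int)
save(w,"w3.png",(u-45,v-45,u+45,v+45),6)
a=rect(w,M,G,-.020,.046,380,True);b=rect(w,M,G,-.008,.0125,380,True)
cv2.imwrite("pics/rect3.png",np.hstack([a,b]))
E
```

```text
[237.47403553 205.76180683]
```

View pics/w3.png

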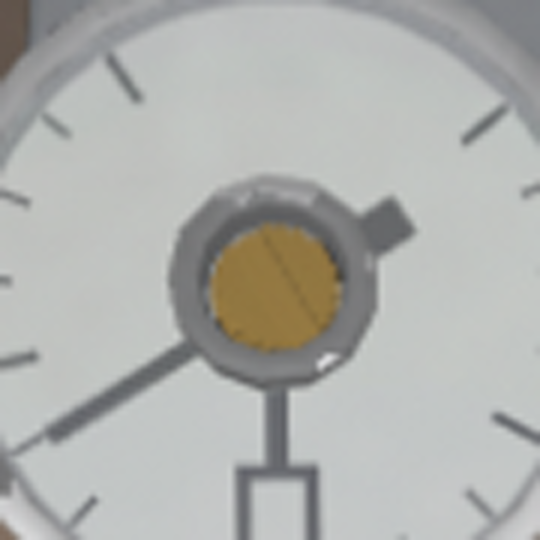

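View pics/rect3.png

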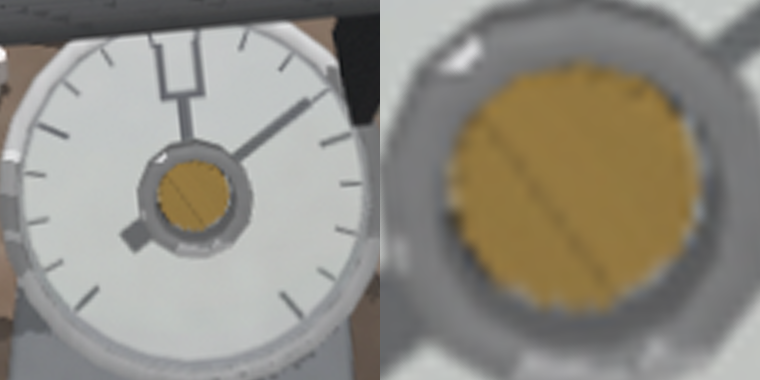

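carry_out --moves "0.0876 0 0 -0.04 0 0 -0.14;0.0876 0.02 0.036 -0.04 0 0 -0.29;0.0876 0.04 0.075 -0.04 0 0 -0.44;0.0876 0.06 0.11 -0.04 0 0 -0.59;0.0876 0.08 0.15 -0.04 0 0 -0.74;0.0876 0.097 0.181 -0.04 0 0 -0.89;0.0876 0.097 0.181 -0.04 0 0 -1.04;0.0876 0.097 0.181 -0.04 0 0 -1.18;0.0876 0.097 0.181 -0.04 0 0 -1.32;0.0876 0.097 0.181 -0.04 0 0 -1.46;0.0876 0.097 0.181 -0.04 0 0 -1.6;0.0876 0.097 0.181 -0.04 0 0 -1.75;0.0876 0.097 0.181 -0.04 0 0 -1.911;0.0876 0.097 0.181 -0.04 0 0 -1.911;0.0876 0.097 0.181 -0.04 0 0 -1.911"

```text
clock: 8.05
tool_pos: [0.4718, 0.1367, 0.3608]
orientation: [-179.9, 0.0, -54.7]
force: [0.1, 0.1, 0.8]
opening: 0.0877
```

```bash
python3 - <<'E'
from g import *
w=ctrl.snapshot("wrist");np.save("w4.npy",w,allow_pickle=True);save(w,"w4.png",None,1.5)
s=ctrl.snapshot("scene");save(s,"s5.png",(170,90,370,330),2.5)
o=ctrl.get_obs();print(o["clock"],o["joint_pos"].round(1),o["tool_pos"].round(4),o["orientation"].round(2))
print(proj(w,(.4724,.1366,.111),True)*1.5,proj(w,(.4724,.1366,.052),True)*1.5)
E
```

```text
8.15 [ 39.1   5.2 -25.7   0.  -59.1  -3.8] [0.4719 0.1368 0.3603] [-179.93    0.    -54.66]
[392.53507708 299.23085932] [392.94253145 271.25214356]
```

View pics/w4.png

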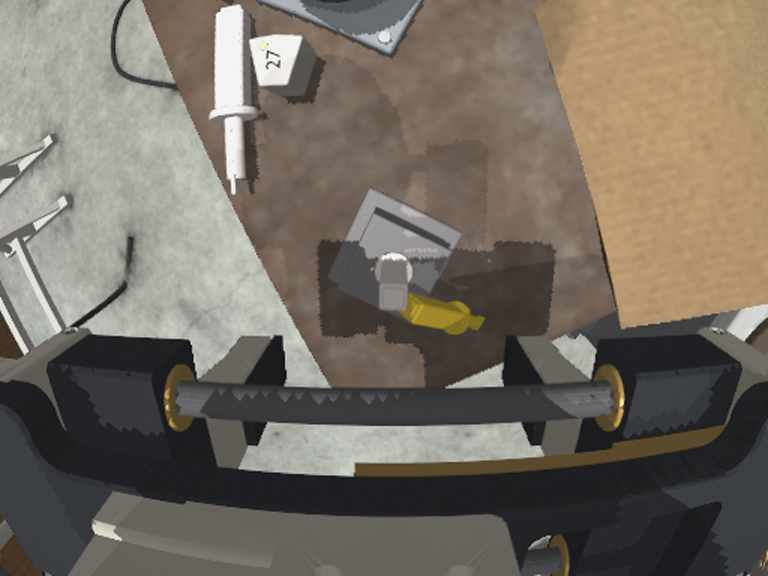

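View pics/s5.png

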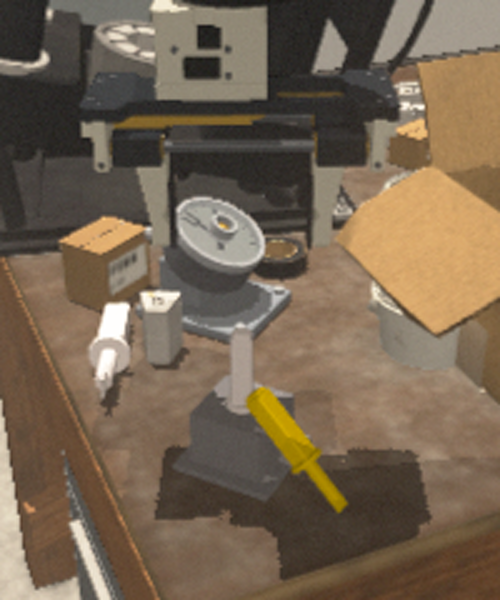

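carry_out --moves "0.0876 0 0 0.04 0 0 0;0.0876 0 0 0.075 0 0 0;0.0876 0 0 0.099 0 0 0;0.0876 0 0 0.099 0 0 0;0.0876 0 0 0.099 0 0 0"

```text
clock: 8.65
tool_pos: [0.4724, 0.137, 0.2612]
orientation: [180.0, -0.0, -54.5]
force: [0.6, 0.4, 0.3]
opening: 0.0877
```

```bash
python3 - <<'E'
from g import *
w=ctrl.snapshot("wrist");save(w,"w5.png",(120,120,400,330),2.5)
s=ctrl.snapshot("scene");save(s,"s6.png",(200,170,330,310),4.5)
o=ctrl.get_obs();print(o["clock"],o["tool_pos"].round(4),o["orientation"].round(2),o["force"])
E
```

```text
8.75 [0.4727 0.1373 0.2622] [-1.7987e+02 -1.0000e-02 -5.4500e+01] [-0.28918263 -0.03728213  0.39111546]
```

View pics/w5.png

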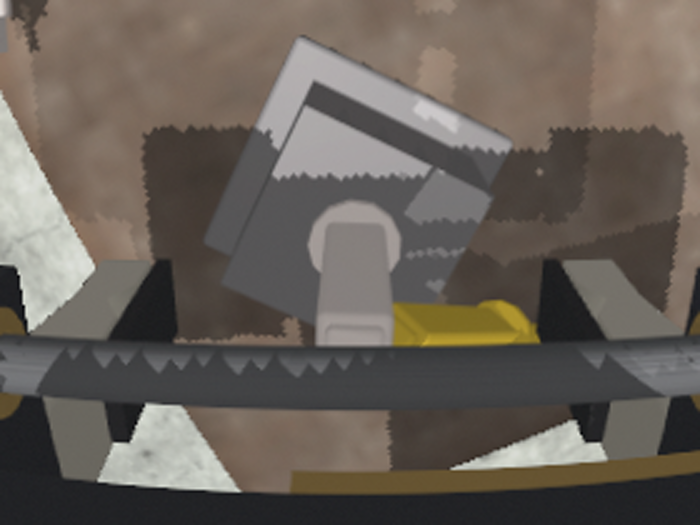

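View pics/s6.png

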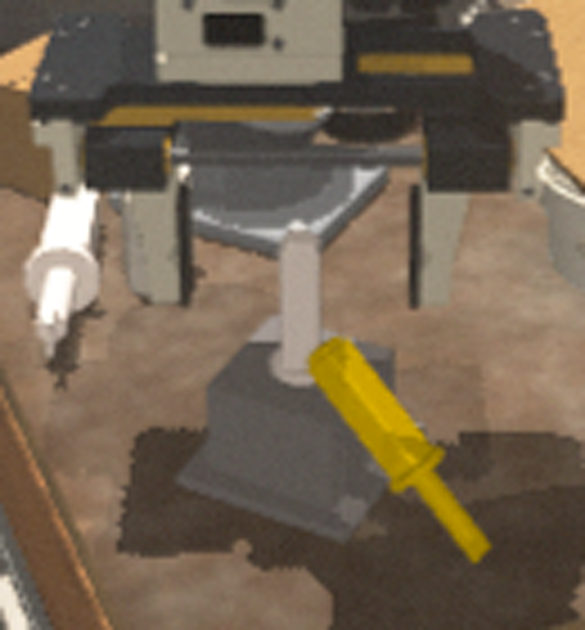

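carry_out --moves "0.012 0 0 0 0 0 0;0.012 0 0 0 0 0 0;0.012 0 0 0 0 0 0;0.012 0 0 0 0 0 0;0.012 0 0 0 0 0 0;0.0 0 0 0 0 0 0;0.0 0 0 0 0 0 0;0.0 0 0 0 0 0 0"

```text
clock: 9.55
tool_pos: [0.4721, 0.1368, 0.2606]
orientation: [180.0, -0.0, -54.5]
force: [-0.7, -0.5, -0.6]
opening: 0.0292
```

```bash
python3 - <<'E'
from g import *
w=ctrl.snapshot("wrist");save(w,"w6.png",(120,120,400,330),2.5)
s=ctrl.snapshot("scene");save(s,"s7.png",(200,170,330,310),4.5)
o=ctrl.get_obs();print(o["clock"],o["tool_pos"].round(4),o["orientation"].round(2),o["force"],o["opening"])
E
```

```text
9.65 [0.4721 0.1368 0.2606] [179.99  -0.   -54.48] [ 3.34063528e-01 -1.51911581e+00 -6.98413052e-04] 0.021292969882295606
```

View pics/s7.png

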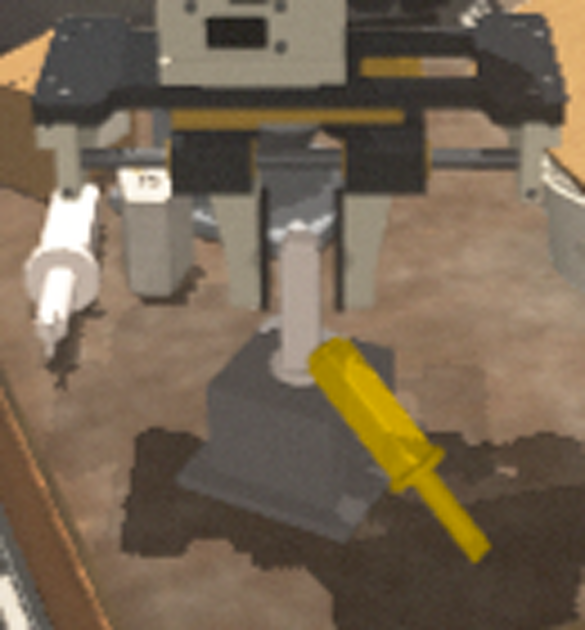

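carry_out --moves "0.0 0 0 0 0 0 0;0.0 0 0 0 0 0 0;0.0 0 0 0 0 0 0"

```text
clock: 9.95
tool_pos: [0.4721, 0.1368, 0.2606]
orientation: [180.0, 0.0, -54.5]
force: [0.1, -0.5, -0.0]
opening: 0.0161
```

```bash
python3 - <<'E'
from g import *
o=ctrl.get_obs();print(o["clock"],o["tool_pos"].round(4),o["orientation"].round(2),o["force"],o["opening"])
E
```

```text
9.95 [0.4721 0.1368 0.2606] [179.99   0.   -54.48] [ 0.13584314 -0.50571995 -0.03244094] 0.0160900038754951
```

carry_out --moves "0.0 0 0 -0.005 0 0 0;0.0 0 0 -0.02 0 0 0;0.0 0 0 -0.05 0 0 0;0.0 0 0 -0.08 0 0 0;0.0 0 0 -0.11 0 0 0;0.0 0 0 -0.13 0 0 0;0.0 0 0 -0.13 0 0 0"

```text
clock: 10.65
tool_pos: [0.4727, 0.1371, 0.3942]
orientation: [-179.7, -0.0, -54.5]
force: [-0.5, -0.6, -0.5]
opening: 0.0157
```

```bash
python3 - <<'E'
from g import *
w=ctrl.snapshot("wrist");np.save("w7.npy",w,allow_pickle=True);save(w,"w7.png",(120,60,400,270),2.8)
s=ctrl.snapshot("scene");np.save("s8.npy",s,allow_pickle=True);save(s,"s8.png",(200,110,330,310),3)
o=ctrl.get_obs();print(o["clock"],o["tool_pos"].round(4),o["orientation"].round(2),o["force"],o["opening"])
tip=o["tool_pos"]+np.array([0,0,-.2526]);print(tip,proj(s,tip),proj(w,tip,True))
E
```

```text
10.75 [0.4719 0.1367 0.3911] [-1.7994e+02  2.0000e-02 -5.4480e+01] [-0.61421674  0.36561421 -0.11600172] 0.01548688345640844
[0.47187525 0.13674586 0.13849473] [266.18908151 208.90633549] [264.42813331 198.14833959]
```

View pics/w7.png

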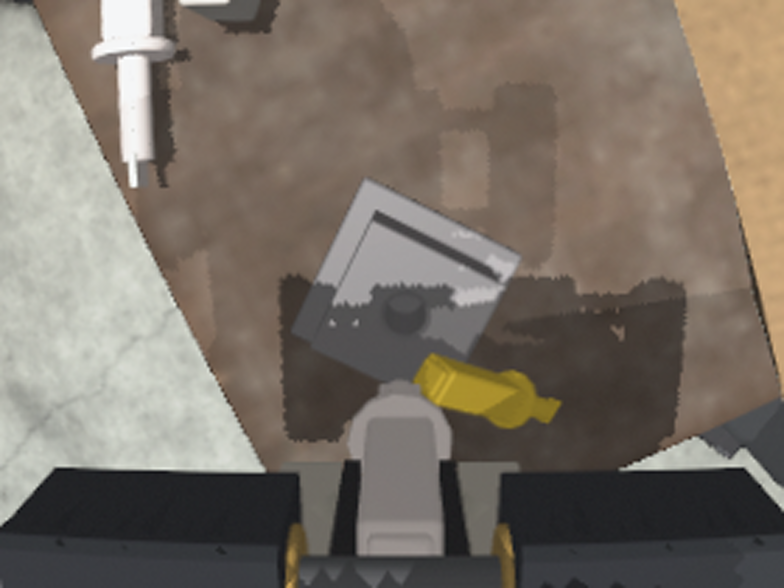

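View pics/s8.png

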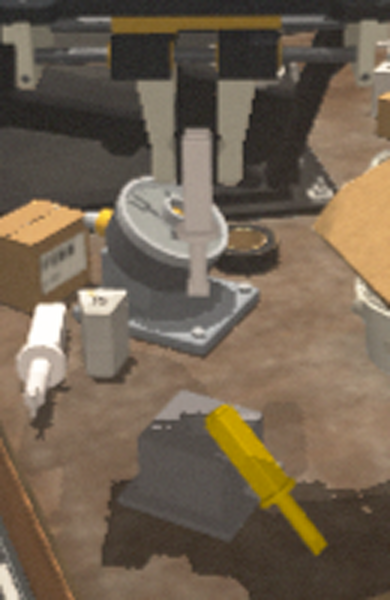

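```bash
python3 - <<'E'
from g import *
s=np.load("s8.npy",allow_pickle=True).item();save(s,"s8c.png",(250,150,285,215),9)
w=np.load("w7.npy",allow_pickle=True).item();save(w,"w7c.png",(235,185,295,265),8)
E
```

```text
(no output)
```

View pics/s8c.png

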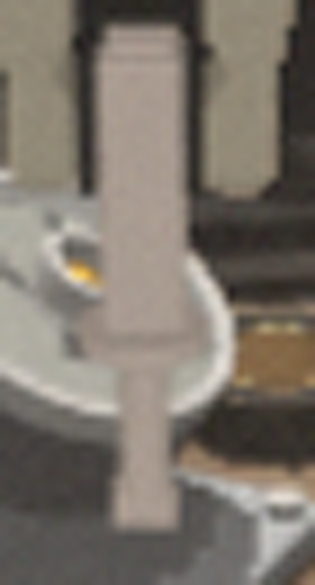

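View pics/w7c.png

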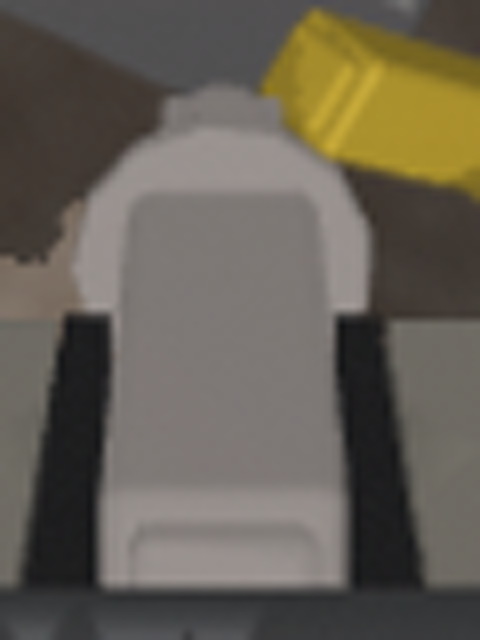

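```bash
python3 - <<'E'
from g import *
w2=np.load("w2.npy",allow_pickle=True).item();w1=np.load("w1.npy",allow_pickle=True).item()
s=np.load("s8.npy",allow_pickle=True).item();t=np.load("t4.npy",allow_pickle=True).item()
r=[ray(w2,(378/1.5,166/1.5),True),ray(w1,(250/1.5,290/1.5),True),ray(s,(308.5,188))]
print(tri(r),tri(r[:2]))
g=np.load("g.npz");M=np.array([.6153,-.0292,.0955]);yaw=float(g["yaw"]);np.savez("g.npz",M=M,yaw=yaw);G=gframe(M,yaw)
print(G.round(3))
def tgt(phi,depth,L=.2526):
    a=np.radians(phi);y=-G@np.array([np.cos(a),np.sin(a),0]);z=-G[:,2];x=np.cross(y,z)
    R=np.column_stack([x,y,z]);tip=M-depth*G[:,2];return tip-L*z,R
o=ctrl.get_obs();R0=Ro.from_euler("xyz",o["orientation"],degrees=True).as_matrix()
for phi,d in((35,-.05),(35,-.004)):
    p,R=tgt(phi,d);print(p.round(4),Ro.from_matrix(R).as_euler("xyz",degrees=True).round(1),"shift",(R0.T@(p-o["tool_pos"])).round(4),"rv",Ro.from_matrix(R0.T@R).as_rotvec().round(4))
E
cat >> g.py <<'E'
_g=np.load("g.npz");M=_g["M"];G=gframe(M,float(_g["yaw"]))
def tgt(phi,depth,dx=0,dy=0,L=.2526):
    a=np.radians(phi);y=-G@np.array([np.cos(a),np.sin(a),0]);z=-G[:,2];x=np.cross(y,z)
    R=np.column_stack([x,y,z]);tip=M+G@np.array([dx,dy,-depth]);return tip-L*z,R
def cur():
    o=ctrl.get_obs();return o["tool_pos"],Ro.from_euler("xyz",o["orientation"],degrees=True).as_matrix(),o
def where(L=.2526):
    p,R,o=cur();q=G.T@(p+L*R[:,2]-M);y=G.T@(-R[:,1]);z=G.T@R[:,2]
    print("t",o["clock"],"tip in well(mm)",(q*1e3).round(1),"phi",np.degrees(np.arctan2(y[1],y[0])).round(2),"tiltxy",z[:2].round(4),"F",(G.T@o["force"]).round(1),"M",(G.T@o["moment"]).round(2),"op",round(o["opening"],4),"j",o["joint_pos"].round(0))
def go(phi,depth,dx=0,dy=0):
    p0,R0,o=cur();p,R=tgt(phi,depth,dx,dy)
    print("shift",(R0.T@(p-p0)).round(4),"rv",Ro.from_matrix(R0.T@R).as_rotvec().round(4))
E
```

```text
(array([ 0.50179068, -0.04258621,  0.10038931]), [np.float64(0.003963141320167105), np.float64(0.004355769965852822), np.float64(0.00801441097441146)]) (array([ 0.50452218, -0.04037572,  0.10561143]), [np.float64(0.00043903068555050143), np.float64(0.00043903068555051564)])
[[ 0.869 -0.177 -0.462]
 [ 0.156  0.984 -0.083]
 [ 0.469 -0.     0.883]]
[ 0.4755 -0.0543  0.3627] [-156.5  -15.6  -48.1] shift [0.1576 0.1081 0.0282] rv [ 0.4219  0.246  -0.1657]
[ 0.4967 -0.0505  0.3221] [-156.5  -15.6  -48.1] shift [0.1669 0.0886 0.0689] rv [ 0.4219  0.246  -0.1657]
```

carry_out --moves "0.0 0.027 0.018 0.005 0.07 0.041 -0.028;0.0 0.055 0.038 0.01 0.14 0.082 -0.056;0.0 0.08 0.055 0.015 0.21 0.123 -0.084;0.0 0.106 0.073 0.019 0.28 0.164 -0.112;0.0 0.132 0.09 0.023 0.35 0.205 -0.14;0.0 0.1576 0.1081 0.0282 0.4219 0.246 -0.1657;0.0 0.1576 0.1081 0.0282 0.4219 0.246 -0.1657;0.0 0.1576 0.1081 0.0282 0.4219 0.246 -0.1657;0.0 0.1576 0.1081 0.0282 0.4219 0.246 -0.1657"

```text
clock: 11.65
tool_pos: [0.4759, -0.0539, 0.3623]
orientation: [-156.6, -15.6, -48.0]
force: [0.2, 0.3, -0.7]
opening: 0.0157
```

```bash
python3 - <<'E'
from g import *
where();go(35,-.05)
w=ctrl.snapshot("wrist");np.save("w8.npy",w,allow_pickle=True);save(w,"w8.png",(100,60,420,270),2.4)
s=ctrl.snapshot("scene");np.save("s9.npy",s,allow_pickle=True);save(s,"s9.png",(200,130,320,240),6)
t=ctrl.snapshot("top");np.save("t9.npy",t,allow_pickle=True);save(t,"t9.png",(200,90,340,220),5)
p,R,o=cur();tip=p+.2526*R[:,2];print(proj(s,tip),proj(w,tip,True),proj(s,M),proj(w,M,True))
E
```

```text
t 11.65 tip in well(mm) [-0.3  0.2 49.4] phi 35.02 tiltxy [-0.0021 -0.0007] F [-0.1  0.2 -0.8] M [0.06 1.57 0.01] op 0.0157 j [ 19.  -4. -42.   9. -25.  19.]
shift [ 0.0002  0.0004 -0.0006] rv [0.0021 0.0007 0.0004]
[268.18000683 162.67683723] [260.8144839  199.13286126] [259.54992099 178.5027003 ] [261.64939157 182.66203831]
```

View pics/w8.png

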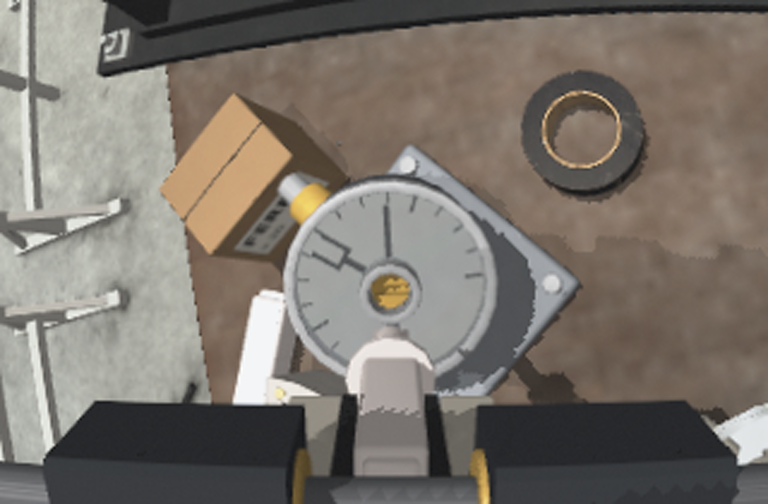

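View pics/s9.png

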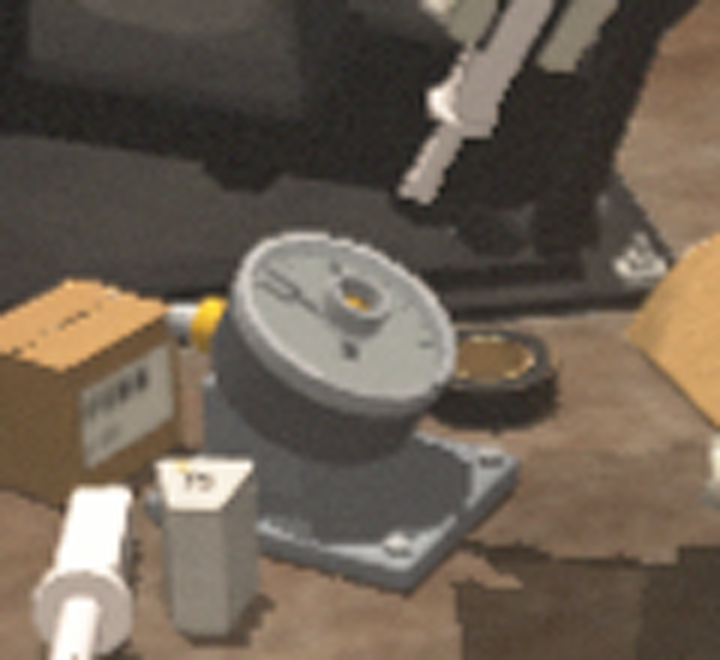

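View pics/t9.png

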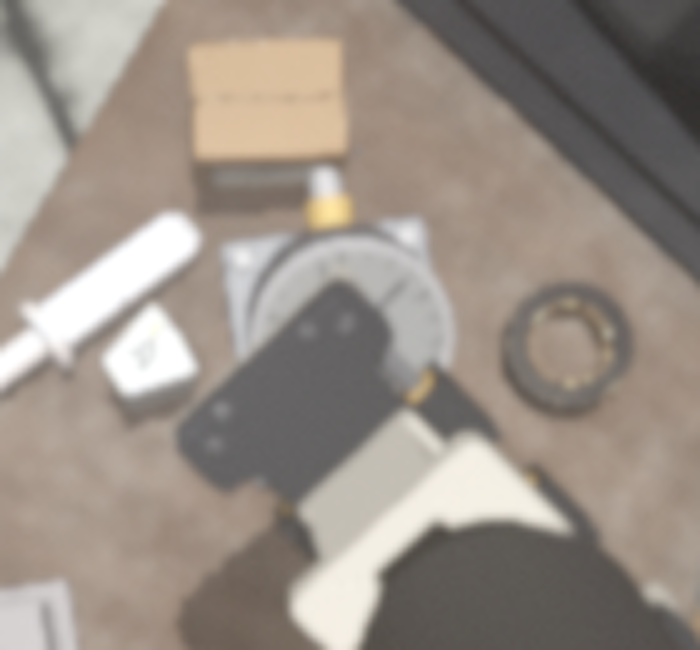

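```bash
python3 - <<'E'
from g import *
w=np.load("w8.npy",allow_pickle=True).item();save(w,"w8c.png",(235,155,290,210),11)
s=np.load("s9.npy",allow_pickle=True).item();save(s,"s9c.png",(240,145,280,195),12)
p,R,o=cur();tip=p+.2526*R[:,2]
# overlay version
for p_,n,f,(u0,v0,k) in((w,"w8o.png",True,(235,155,11)),(s,"s9o.png",False,(240,145,12))):
    im=cv2.imread("pics/"+n.replace("o","c"))
    def dot(X,c):
        u=proj(p_,X,f);cv2.circle(im,(int((u[0]-u0+.5)*k),int((u[1]-v0+.5)*k)),2,c,-1)
    for a in np.linspace(0,2*np.pi,36):
        dot(M+G@np.array([.009*np.cos(a),.009*np.sin(a),0]),(0,0,255));dot(M+G@np.array([.013*np.cos(a),.013*np.sin(a),0]),(255,0,0))
    for yy in(-.006,.006):
        for xx in(-.001,.001):
            for zz in(0,.01): dot(tip+R@np.array([xx,yy,-zz]),(0,200,0))
    for a in np.linspace(0,2*np.pi,36): dot(tip+R@np.array([.013*np.cos(a),.013*np.sin(a),-.040]),(255,0,255))
    cv2.imwrite("pics/"+n,im)
E
```

```text
(no output)
```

View pics/w8o.png

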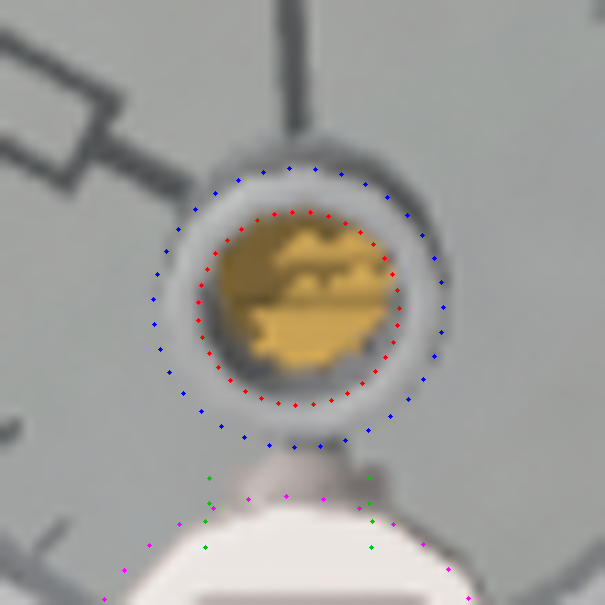

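View pics/s9o.png

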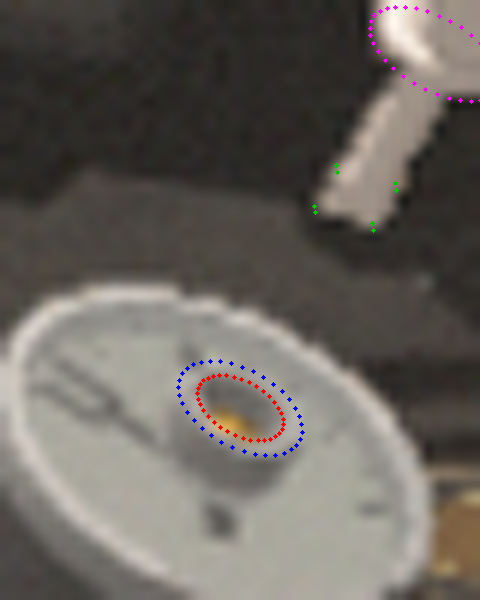

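```bash
python3 - <<'E'
from g import *
w=np.load("w8.npy",allow_pickle=True).item()
im=w["image"][185:205,245:285,::-1].astype(float);im=np.clip((im-60)*1.3,0,255).astype(np.uint8)
cv2.imwrite("pics/w8d.png",cv2.resize(im,None,fx=18,fy=18,interpolation=cv2.INTER_NEAREST))
p,R,o=cur();tip=p+.2526*R[:,2]
for X in((0,-.006,0),(0,.006,0),(0,-.006,-.01),(0,.006,-.01),(.005,0,-.01),(0.013,0,-.04)): u=proj(w,tip+R@np.array(X),True);print(X,u.round(1),((u-[245,185]+.5)*18).round())
E
```

```text
(0, -0.006, 0) [253.6 199.1] [163. 264.]
(0, 0.006, 0) [268.1 199.1] [424. 263.]
(0, -0.006, -0.01) [253.2 203.1] [157. 335.]
(0, 0.006, -0.01) [268.3 203.1] [429. 335.]
(0.005, 0, -0.01) [260.7 197.1] [292. 227.]
(0.013, 0, -0.04) [260.5 199.6] [288. 272.]
```

View pics/w8d.png

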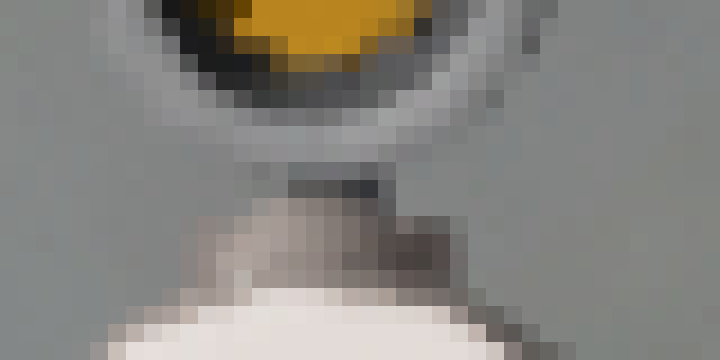

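```bash
cat >> g.py <<'E'
def avg(n=8,cam="wrist"):
    P=[];Rs=[];W=[];F=[];T=[]
    for i in range(n):
        W.append(ctrl.snapshot(cam));o=ctrl.get_obs();P.append(o["tool_pos"]);Rs.append(Ro.from_euler("xyz",o["orientation"],degrees=True).as_matrix());F.append(o["force"]);T.append(o["moment"])
    R=Ro.from_matrix(np.array(Rs)).mean().as_matrix();p=np.mean(P,0)
    return p,R,W,np.std(P,0),np.mean(F,0),np.mean(T,0)
E
python3 - <<'E'
from g import *
p,R,W,sd,F,T=avg(8)
print(p.round(4),sd.round(5))
q=G.T@(p+.2526*R[:,2]-M);y=G.T@(-R[:,1]);z=G.T@R[:,2]
print("tip in well",(q*1e3).round(2),"phi",np.degrees(np.arctan2(y[1],y[0])),z.round(4))
for w in W: 
    c=-w["R"].T@w["t"];print((R.T@(c-p)).round(4),Ro.from_matrix(R.T@w["R"].T).as_rotvec().round(4), proj(w,M,True).round(2),proj(w,p+.2526*R[:,2],True).round(2))
a=np.mean([w["image"].astype(float) for w in W],0)[185:205,245:285,::-1]
cv2.imwrite("pics/w9d.png",cv2.resize(np.clip((a-60)*1.3,0,255).astype(np.uint8),None,fx=18,fy=18,interpolation=cv2.INTER_NEAREST))
E
```

```text
[ 0.4758 -0.0538  0.3625] [1.0e-04 2.3e-04 1.0e-05]
tip in well [2.000e-02 4.400e-01 4.961e+01] phi 35.064619457211684 [-1.e-03 -2.e-04 -1.e+00]
[0.0775 0.0001 0.0196] [-0.2283 -0.2286  1.5584] [262.46 182.43] [262.21 198.69]
[0.0775 0.0002 0.0196] [-0.2282 -0.2286  1.5584] [262.44 182.44] [262.17 198.69]
[0.0775 0.0003 0.0195] [-0.2281 -0.2286  1.5585] [262.35 182.47] [262.07 198.72]
[0.0776 0.0004 0.0195] [-0.228  -0.2285  1.5586] [262.25 182.53] [261.94 198.78]
[0.0776 0.0005 0.0194] [-0.2279 -0.2285  1.5588] [262.13 182.59] [261.8  198.85]
[0.0777 0.0006 0.0194] [-0.2278 -0.2284  1.5589] [262.02 182.66] [261.67 198.92]
[0.0777 0.0007 0.0194] [-0.2278 -0.2284  1.5591] [261.92 182.73] [261.55 199.  ]
[0.0778 0.0008 0.0193] [-0.2277 -0.2283  1.5592] [261.84 182.79] [261.45 199.06]
```

View pics/w9d.png

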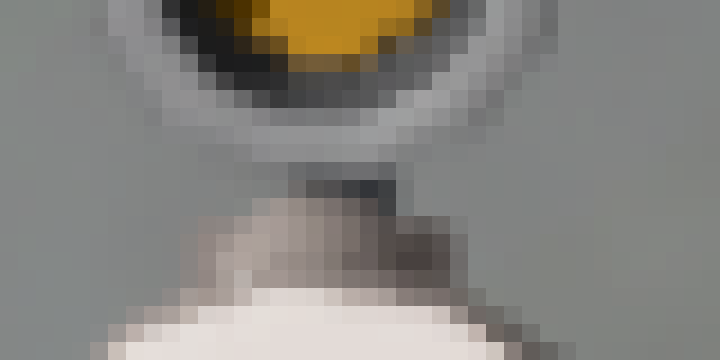

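carry_out --moves "0.0 0 0 0.015 0 0 0;0.0 0 0 0.03 0 0 0;0.0 0 0 0.04 0 0 0;0.0 0 0 0.044 0 0 0;0.0 0 0 0.044 0 0 0;0.0 0 0 0.044 0 0 0;0.0 0 0 0.044 0 0 0"

```text
clock: 12.9
tool_pos: [0.496, -0.0506, 0.3242]
orientation: [-156.5, -15.7, -48.1]
force: [-0.3, -0.2, -0.9]
opening: 0.0158
```

```bash
cat > ov.py <<'E'
from g import *
import sys
def overlay(p_,f,box,k,p,R,name,L=.2526):
    u0,v0,u1,v1=box;im=cv2.resize(p_["image"][v0:v1,u0:u1,::-1],None,fx=k,fy=k,interpolation=cv2.INTER_CUBIC);raw=im.copy()
    def dot(X,c):
        u=proj(p_,X,f);cv2.circle(im,(int((u[0]-u0+.5)*k),int((u[1]-v0+.5)*k)),1,c,-1)
    for a in np.linspace(0,2*np.pi,48):
        dot(M+G@np.array([.009*np.cos(a),.009*np.sin(a),0]),(0,0,255));dot(M+G@np.array([.013*np.cos(a),.013*np.sin(a),0]),(255,0,0))
    tip=p+L*R[:,2]
    for yy in np.linspace(-.006,.006,9):
        dot(tip+R@np.array([.001,yy,0]),(0,200,0))
    for s in (-1,1):
        for zz in np.linspace(0,.01,6): dot(tip+R@np.array([0,.006*s,-zz]),(0,200,0))
        for zz in np.linspace(.01,.04,6): dot(tip+R@np.array([0,.005*s,-zz]),(0,200,200))
    for a in np.linspace(0,2*np.pi,36): dot(tip+R@np.array([.013*np.cos(a),.013*np.sin(a),-.044]),(255,0,255))
    cv2.imwrite("pics/"+name,np.hstack([raw,im]))
E
python3 - <<'E'
from ov import *
p,R,W,sd,F,T=avg(4)
q=G.T@(p+.2526*R[:,2]-M);print("tip",(q*1e3).round(2),(G.T@R[:,2]).round(4),"F",(G.T@F).round(2),sd)
s=ctrl.snapshot("scene")
overlay(W[-1],True,(240,160,285,210),8.5,p,R,"w10.png")
overlay(s,False,(240,150,285,195),8.5,p,R,"s10.png")
np.save("w10.npy",W[-1],allow_pickle=True)
E
```

```text
tip [ 0.29 -0.09  6.19] [ 1.e-04 -5.e-04 -1.e+00] F [-0.38 -0.4   0.19] [7.39695042e-06 1.00029253e-05 7.08978682e-05]
```

View pics/w10.png

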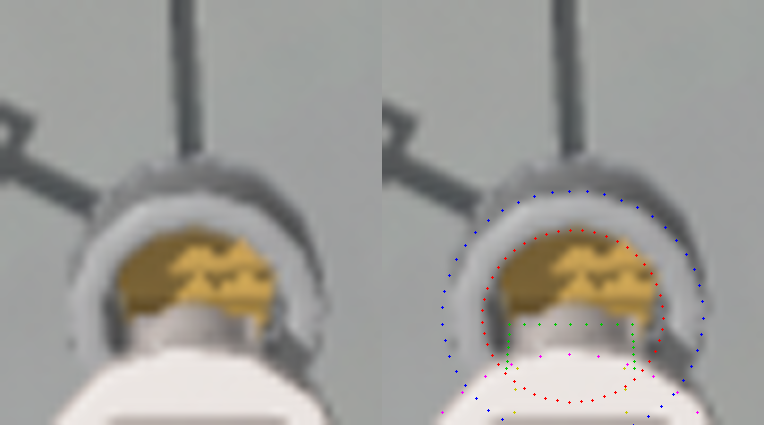

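View pics/s10.png

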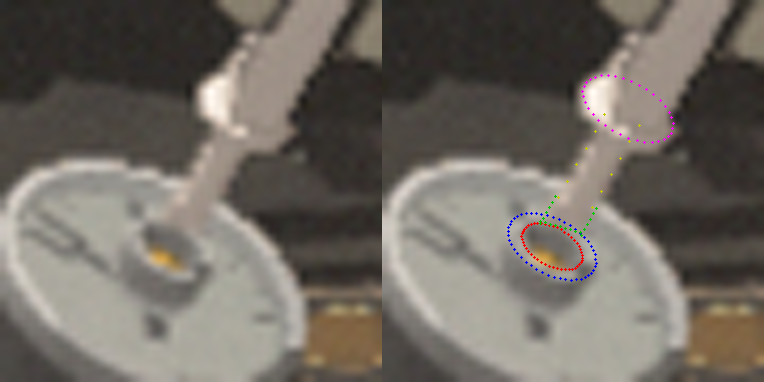

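carry_out --moves "0.0 -0.0004 -0.0002 0.004 0 0 0;0.0 -0.0004 -0.0002 0.008 0 0 0;0.0 -0.0004 -0.0002 0.0115 0 0 0;0.0 -0.0004 -0.0002 0.013 0 0 0;0.0 -0.0004 -0.0002 0.013 0 0 0;0.0 -0.0004 -0.0002 0.013 0 0 0"

```text
clock: 13.75
tool_pos: [0.5019, -0.0491, 0.312]
orientation: [-156.6, -15.6, -48.1]
force: [0.4, 0.8, -0.1]
opening: 0.016
```

```bash
python3 - <<'E'
from ov import *
p,R,W,sd,F,T=avg(3)
q=G.T@(p+.2526*R[:,2]-M);print("tip",(q*1e3).round(2),(G.T@R[:,2]).round(4),"F",(G.T@F).round(2),(G.T@T).round(3))
overlay(W[-1],True,(240,160,285,210),8.5,p,R,"w11.png")
E
```

```text
tip [-0.18  0.31 -7.23] [-8.e-04 -6.e-04 -1.e+00] F [ 0.16 -0.3   0.34] [0.007 1.596 0.011]
```

View pics/w11.png

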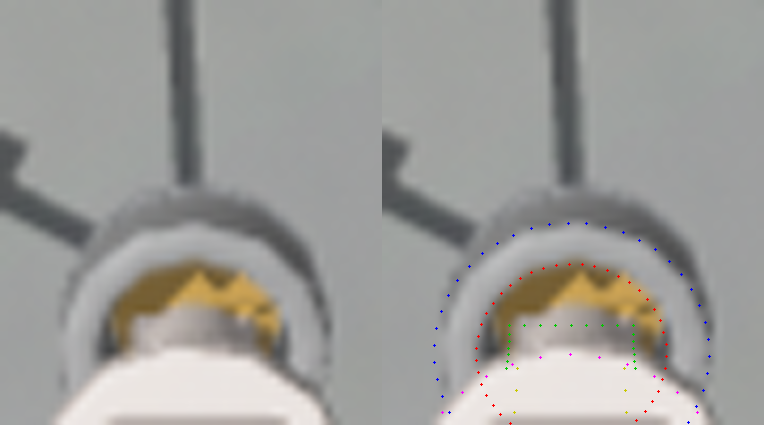

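carry_out --moves "0.0 0 0 0.001 0 0 0;0.0 0 0 0.002 0 0 0;0.0 0 0 0.003 0 0 0;0.0 0 0 0.003 0 0 0"

```text
clock: 14.3
tool_pos: [0.5032, -0.0489, 0.3093]
orientation: [-156.5, -15.6, -48.1]
force: [-0.6, 0.4, 0.6]
opening: 0.0157
```

```bash
python3 - <<'E'
from ov import *
p,R,W,sd,F,T=avg(3)
q=G.T@(p+.2526*R[:,2]-M);print("tip",(q*1e3).round(2),(G.T@R[:,2]).round(4),"F",(G.T@F).round(2),(G.T@T).round(3))
overlay(W[-1],True,(240,160,285,210),8.5,p,R,"w12.png")
E
```

```text
tip [ -0.34   0.3  -10.34] [-1.e-03 -6.e-04 -1.e+00] F [-0.15  0.55 -0.6 ] [ 0.031  1.568 -0.059]
```

View pics/w12.png

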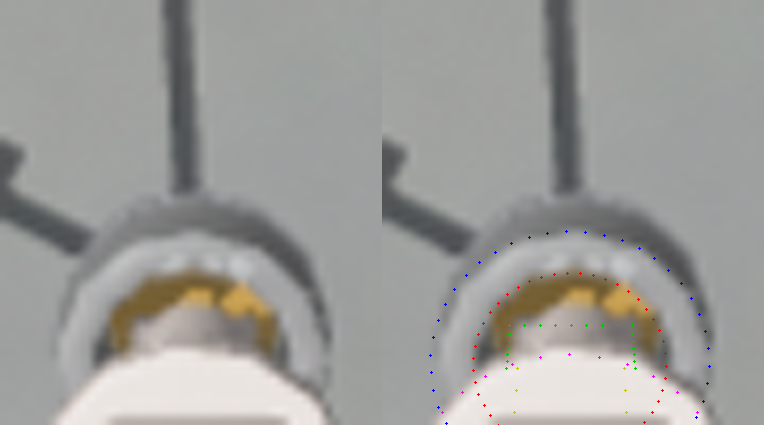

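carry_out --moves "0.0 0 0 0.001 0 0 0;0.0 0 0 0.0018 0 0 0;0.0 0 0 0.0018 0 0 0"

```text
clock: 14.75
tool_pos: [0.5041, -0.0487, 0.3077]
orientation: [-156.5, -15.6, -48.1]
force: [-0.1, 0.5, 0.6]
opening: 0.0154
```

```bash
python3 - <<'E'
from ov import *
p,R,W,sd,F,T=avg(3)
q=G.T@(p+.2526*R[:,2]-M);y=G.T@(-R[:,1]);print(np.degrees(np.arctan2(y[1],y[0])),"tip",(q*1e3).round(2),(G.T@R[:,2]).round(4),"F",(G.T@F).round(2),(G.T@T).round(3),ctrl.get_obs()["joint_pos"].round(1))
E
```

```text
35.025042048245254 tip [ -0.31   0.31 -12.13] [-1.e-03 -6.e-04 -1.e+00] F [-0.37 -0.18 -0.39] [ 0.04   1.6   -0.057] [ 17.5   2.9 -45.5  14.1 -14.4  14.9]
```

carry_out --moves "0.0 0 0 0 0 0 -0.1;0.0 0 0 0 0 0 -0.2;0.0 0 0 0 0 0 -0.3;0.0 0 0 0 0 0 -0.4;0.0 0 0 0 0 0 -0.5;0.0 0 0 0 0 0 -0.6;0.0 0 0 0 0 0 -0.7;0.0 0 0 0 0 0 -0.8;0.0 0 0 0 0 0 -0.9;0.0 0 0 0 0 0 -1.0;0.0 0 0 0 0 0 -1.0;0.0 0 0 0 0 0 -1.0"

```text
clock: 16.1
tool_pos: [0.5039, -0.0489, 0.3078]
orientation: [178.8, -27.9, 12.6]
force: [-0.0, -1.6, 0.1]
opening: 0.0162
```

```bash
python3 - <<'E'
from ov import *
p,R,W,sd,F,T=avg(3)
q=G.T@(p+.2526*R[:,2]-M);y=G.T@(-R[:,1]);print(np.degrees(np.arctan2(y[1],y[0])),"tip",(q*1e3).round(2),(G.T@R[:,2]).round(4),"F",(G.T@F).round(2),(G.T@T).round(3),ctrl.get_obs()["joint_pos"].round(1))
save(W[-1],"w13.png",(170,80,350,215),4.2);np.save("w13.npy",W[-1],allow_pickle=True)
s=ctrl.snapshot("scene");save(s,"s13.png",(220,140,300,230),7)
cv2.imwrite("pics/rect13.png",rect(W[-1],M,G,-.020,.046,500,True))
E
```

```text
92.18208676390267 tip [ -0.55   0.18 -12.1 ] [-1.3e-03 -8.0e-04 -1.0e+00] F [-0.42 -1.33  0.09] [-0.71   1.903 -0.043] [ 17.5   2.9 -45.5  14.1 -14.4  72.1]
```

View pics/w13.png

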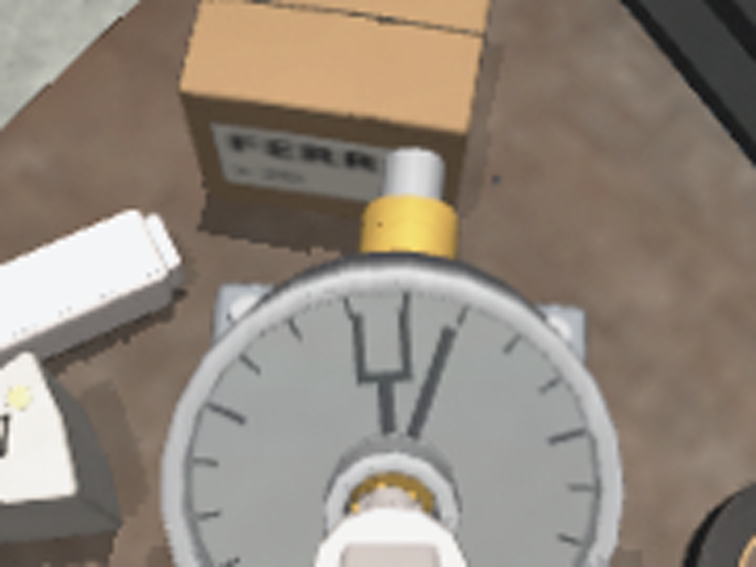

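View pics/rect13.png

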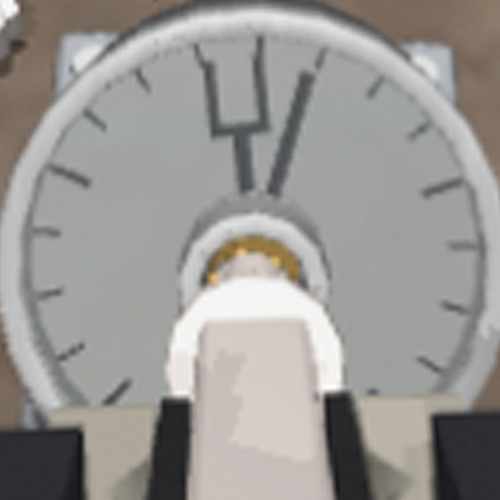

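View pics/s13.png

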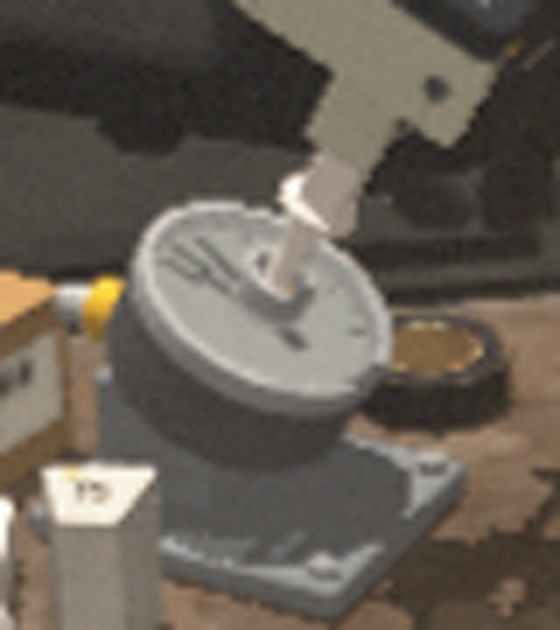

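carry_out --moves "0.0 0 0 0 0 0 -0.1;0.0 0 0 0 0 0 -0.2;0.0 0 0 0 0 0 -0.3;0.0 0 0 0 0 0 -0.36;0.0 0 0 0 0 0 -0.36;0.0 0 0 0 0 0 -0.36"

```text
clock: 16.9
tool_pos: [0.5039, -0.0489, 0.3078]
orientation: [168.4, -25.6, 35.6]
force: [-0.4, -2.6, 0.0]
opening: 0.0158
```

```bash
cat > lk.py <<'E'
from ov import *
n=sys.argv[1]
p,R,W,sd,F,T=avg(2)
q=G.T@(p+.2526*R[:,2]-M);y=G.T@(-R[:,1]);print(np.degrees(np.arctan2(y[1],y[0])),"tip",(q*1e3).round(2),(G.T@R[:,2]).round(4),"F",(G.T@F).round(2),(G.T@T).round(3),ctrl.get_obs()["joint_pos"].round(1),ctrl.get_obs()["clock"])
r=rect(W[-1],M,G,-.020,.046,700,True)
cv2.imwrite("pics/rect%s.png"%n,r[0:420,100:600])
np.save("w%s.npy"%n,W[-1],allow_pickle=True)
E
python3 lk.py 14
```

```text
112.82778278468933 tip [ -0.49   0.14 -12.1 ] [-1.2e-03 -8.0e-04 -1.0e+00] F [-0.69 -3.69 -0.12] [-1.525  1.88  -0.002] [ 17.5   2.9 -45.5  14.1 -14.4  92.7] 17.0
```

View pics/rect14.png

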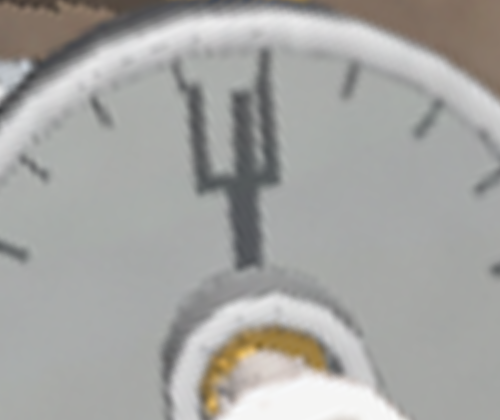

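carry_out --moves "0.0 0 0 0 0 0 -0.035;0.0 0 0 0 0 0 -0.035;0.0 0 0 0 0 0 -0.035;0.0 0 0 0 0 0 -0.035"

```text
clock: 17.4
tool_pos: [0.504, -0.0488, 0.3078]
orientation: [167.4, -25.1, 37.9]
force: [0.3, -3.4, 0.1]
opening: 0.0159
```

```bash
python3 lk.py 15
```

```text
114.90565498714916 tip [ -0.44   0.23 -12.1 ] [-1.1e-03 -7.0e-04 -1.0e+00] F [-1.57 -3.75  0.3 ] [-1.874  1.945 -0.055] [ 17.5   2.9 -45.5  14.1 -14.4  94.8] 17.5
```

View pics/rect15.png

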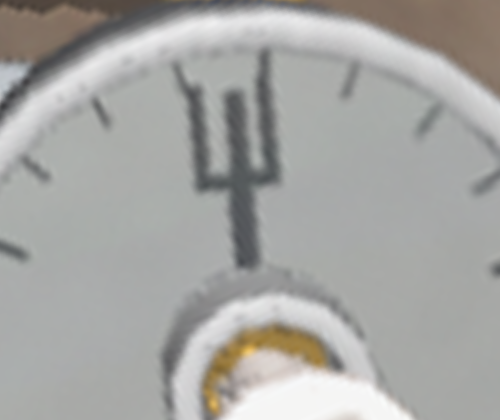

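carry_out --moves "0.0 0 0 0 0 0 0.09;0.0 0 0 0 0 0 0.18;0.0 0 0 0 0 0 0.18;0.0 0 0 -0.003 0 0 0.18;0.0 0 0 -0.008 0 0 0.18;0.0 0 0 -0.014 0 0 0.18;0.0 0 0 -0.03 0 0 0.18;0.0 0 0 -0.06 0 0 0.18;0.0 0 0 -0.07 0 0 0.18;0.0 0 0 -0.07 0 0 0.18"

```text
clock: 18.5
tool_pos: [0.4717, -0.0544, 0.3719]
orientation: [172.3, -27.2, 26.7]
force: [-0.2, 0.1, -0.2]
opening: 0.0156
```

```bash
python3 lk.py 16; python3 - <<'E'
from g import *
w=np.load("w16.npy",allow_pickle=True).item();save(w,"w16.png",(150,60,380,260),3)
# return pose
p,R,W,sd,F,T=avg(2)
Rt=Ro.from_euler("xyz",[180,0,-54.5],degrees=True).as_matrix()
for z in (.3906,.32):
    pt=np.array([.4721,.1368,z]);print("shift",(R.T@(pt-p)).round(4),"rv",Ro.from_matrix(R.T@Rt).as_rotvec().round(4))
E
```

```text
104.64912993667774 tip [ 0.41  0.55 58.3 ] [ 9.e-04 -2.e-04 -1.e+00] F [-0.3   0.43 -0.58] [-0.018  1.632  0.036] [ 18.8  -5.2 -41.8   9.2 -25.9  88.7] 18.6
shift [ 0.0867 -0.1719 -0.0033] rv [-0.2225 -0.478   1.3553]
shift [ 0.0547 -0.1802  0.0591] rv [-0.2225 -0.478   1.3553]
```

View pics/w16.png

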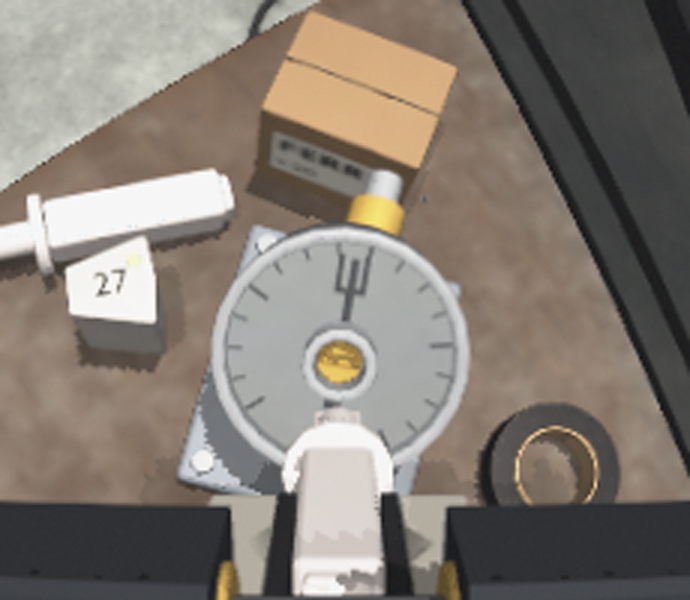

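carry_out --moves "0.0 0.007 -0.014 -0.01 -0.02 -0.045 0.13;0.0 0.014 -0.03 -0.01 -0.042 -0.09 0.26;0.0 0.022 -0.045 -0.01 -0.064 -0.138 0.39;0.0 0.03 -0.06 -0.01 -0.085 -0.183 0.52;0.0 0.04 -0.08 -0.008 -0.107 -0.23 0.65;0.0 0.05 -0.1 -0.006 -0.128 -0.275 0.78;0.0 0.06 -0.12 -0.005 -0.149 -0.32 0.91;0.0 0.07 -0.14 -0.004 -0.171 -0.367 1.04;0.0 0.08 -0.16 -0.0033 -0.192 -0.413 1.17;0.0 0.0867 -0.1719 -0.0033 -0.212 -0.456 1.29;0.0 0.0867 -0.1719 -0.0033 -0.2225 -0.478 1.3553;0.0 0.0867 -0.1719 -0.0033 -0.2225 -0.478 1.3553;0.0 0.0867 -0.1719 -0.0033 -0.2225 -0.478 1.3553"

```text
clock: 20.0
tool_pos: [0.4723, 0.1367, 0.3904]
orientation: [180.0, -0.1, -54.4]
force: [0.5, 0.1, -0.2]
opening: 0.0156
```

```bash
cat > st.py <<'E'
from g import *
import sys
H=np.array([.4724,.1368,.048])
n=sys.argv[1]
p,R,W,sd,F,T=avg(6)
s=ctrl.snapshot("scene");w=W[-1]
tip=p+.2526*R[:,2]
print(ctrl.get_obs()["clock"],"p",p.round(4),Ro.from_matrix(R).as_euler("xyz",degrees=True).round(2),"tip-H mm",((tip-H)*1e3).round(2),"F",F.round(2),"op",ctrl.get_obs()["opening"])
ims=[]
for p_,f,box,k in((w,True,(232,150,297,230),6),(s,False,(240,180,295,270),5.3)):
    u0,v0,u1,v1=box;im=cv2.resize(p_["image"][v0:v1,u0:u1,::-1],None,fx=k,fy=k,interpolation=cv2.INTER_CUBIC);raw=im.copy()
    def dot(X,c):
        u=proj(p_,X,f);cv2.circle(im,(int((u[0]-u0+.5)*k),int((u[1]-v0+.5)*k)),1,c,-1)
    for a in np.linspace(0,2*np.pi,40): dot(H+.0085*np.array([np.cos(a),np.sin(a),0]),(0,0,255))
    for a in np.linspace(0,2*np.pi,40): dot(H+.0105*np.array([np.cos(a),np.sin(a),0]),(0,128,255))
    for yy in np.linspace(-.006,.006,9): dot(tip+R@np.array([.001,yy,0]),(0,200,0))
    for sg in (-1,1):
        for zz in np.linspace(0,.01,6): dot(tip+R@np.array([0,.006*sg,-zz]),(0,200,0))
        for zz in np.linspace(.01,.04,6): dot(tip+R@np.array([0,.005*sg,-zz]),(0,200,200))
    for a in np.linspace(0,2*np.pi,36): dot(tip+R@np.array([.013*np.cos(a),.013*np.sin(a),-.044]),(255,0,255))
    ims+=[raw,im]
h=480
cv2.imwrite("pics/st%sw.png"%n,np.hstack(ims[:2]));cv2.imwrite("pics/st%ss.png"%n,np.hstack(ims[2:]))
np.save("st%sw.npy"%n,w,allow_pickle=True)
E
python3 st.py 1
```

```text
20.35 p [0.472  0.1365 0.3911] [-1.7997e+02 -5.0000e-02 -5.4450e+01] tip-H mm [-0.12 -0.38 90.51] F [-0.08 -0.08 -0.5 ] op 0.015848373382001627
```

View pics/st1w.png

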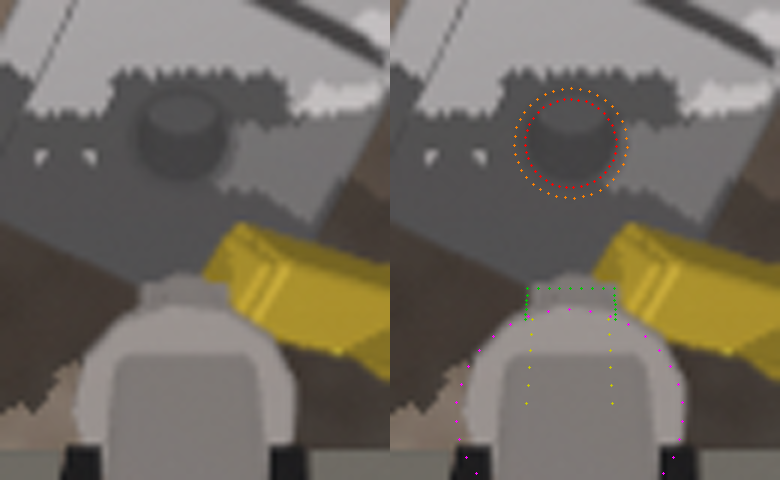

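View pics/st1s.png

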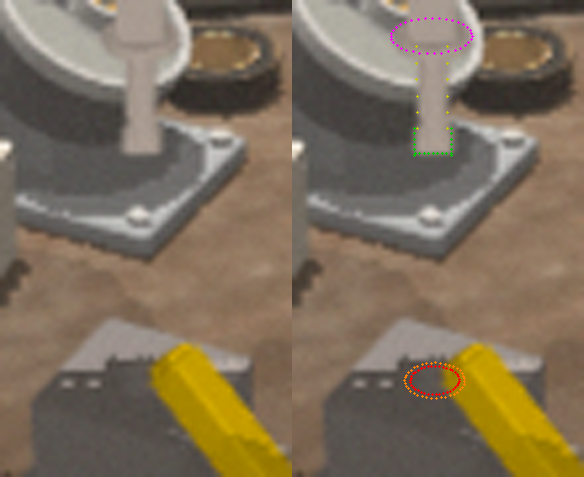

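carry_out --moves "0.0 0 0 0.03 0 0 0;0.0 0 0 0.06 0 0 0;0.0 0 0 0.08 0 0 0;0.0 0 0 0.088 0 0 0;0.0 0 0 0.095 0 0 0;0.0 0 0 0.102 0 0 0;0.0 0 0 0.102 0 0 0"

```text
clock: 21.05
tool_pos: [0.4723, 0.1369, 0.2893]
orientation: [-180.0, -0.0, -54.5]
force: [0.1, -0.4, 0.1]
opening: 0.0158
```

```bash
python3 st.py 2
```

```text
21.4 p [0.4724 0.137  0.29  ] [-1.7989e+02 -3.0000e-02 -5.4500e+01] tip-H mm [  0.47   0.34 -10.61] F [ 0.04  0.26 -0.06] op 0.01587647840515898
```

View pics/st2w.png

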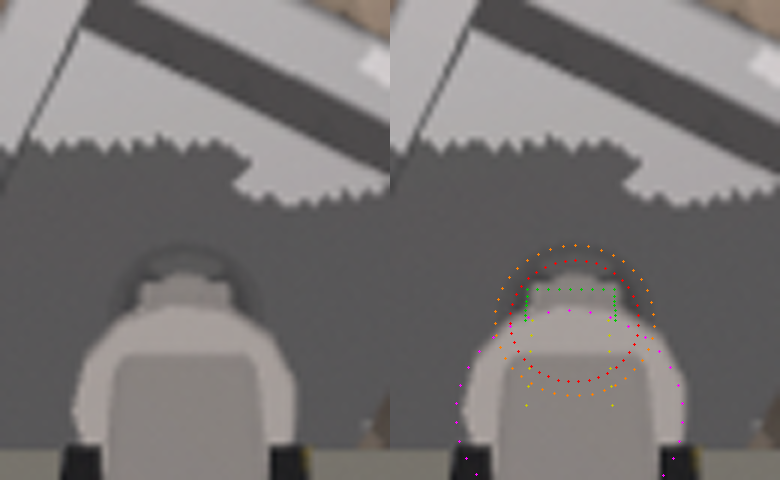

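View pics/st2s.png

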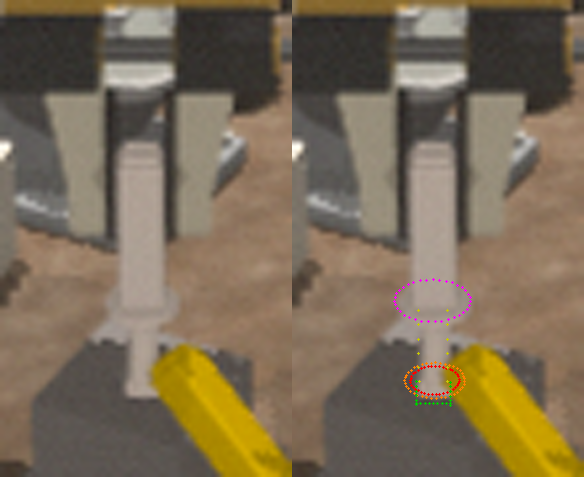

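carry_out --moves "0.0 0 0 0.008 0 0 0;0.0 0 0 0.016 0 0 0;0.0 0 0 0.022 0 0 0;0.0 0 0 0.026 0 0 0;0.0 0 0 0.028 0 0 0;0.0 0 0 0.028 0 0 0"

```text
clock: 22.0
tool_pos: [0.4723, 0.1368, 0.2611]
orientation: [-180.0, -0.0, -54.5]
force: [0.3, 0.3, -1.2]
opening: 0.0159
```

```bash
python3 st.py 3
```

```text
22.35 p [0.4723 0.1369 0.2616] [-1.7993e+02 -3.0000e-02 -5.4500e+01] tip-H mm [  0.25   0.19 -39.  ] F [-0.12  0.02 -0.39] op 0.015888836656294727
```

View pics/st3s.png

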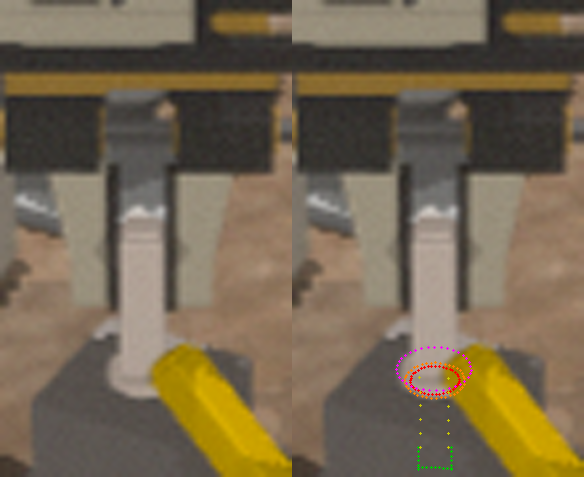

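carry_out --moves "0.0 0 0 0.0008 0 0 0;0.0 0 0 0.0008 0 0 0;0.04 0 0 0.0008 0 0 0;0.06 0 0 0.0008 0 0 0;0.0876 0 0 0.0008 0 0 0;0.0876 0 0 0.0008 0 0 0;0.0876 0 0 0.0008 0 0 0;0.0876 0 0 0.0008 0 0 0;0.0876 0 0 0.0008 0 0 0"

```text
clock: 23.25
tool_pos: [0.4723, 0.1369, 0.2607]
orientation: [-179.9, -0.0, -54.5]
force: [0.1, 0.1, 0.3]
opening: 0.0661
```

```bash
python3 st.py 4
```

```text
23.6 p [0.4723 0.1368 0.2606] [-1.7995e+02 -2.0000e-02 -5.4510e+01] tip-H mm [  0.11   0.09 -39.96] F [ 0.18 -0.02 -0.39] op 0.08638290243581644
```

View pics/st4s.png

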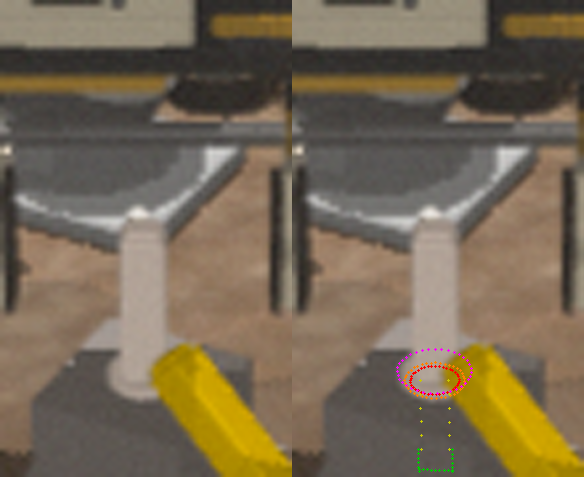

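Released and home. I'll raise the arm clear and check everything.

carry_out --moves "0.0876 0 0 -0.02 0 0 0;0.0876 0 0 -0.05 0 0 0;0.0876 0 0 -0.09 0 0 0;0.0876 0 0 -0.13 0 0 0;0.0876 0 0 -0.13 0 0 0;0.0876 0 0 -0.13 0 0 0"

```text
clock: 24.2
tool_pos: [0.472, 0.1368, 0.3915]
orientation: [-179.8, 0.0, -54.5]
force: [-0.4, -0.2, -0.2]
opening: 0.0878
```

```bash
python3 - <<'E'
from g import *
s=ctrl.snapshot("scene");save(s,"sF.png",(190,150,310,300),4)
t=ctrl.snapshot("top");w=ctrl.snapshot("wrist");save(w,"wF.png",None,1.5)
for X in((.4724,.1368,.111),(.4724,.1368,.052)): print(proj(s,X),(proj(s,X)-[190,150])*4, proj(w,X,True)*1.5)
print(ctrl.get_obs()["clock"])
E
```

```text
[266.10077476 222.26224781] [304.40309906 289.04899123] [391.10910395 284.51027262]
[266.44642465 249.50445911] [305.78569861 398.01783646] [391.51012056 261.47612091]
24.35
```

View pics/sF.png

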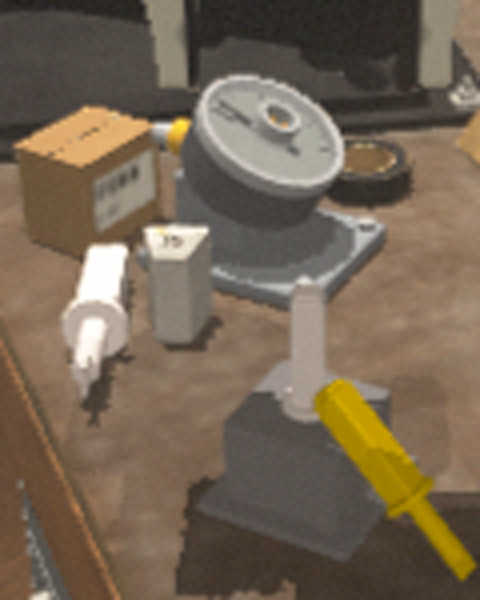

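View pics/wF.png

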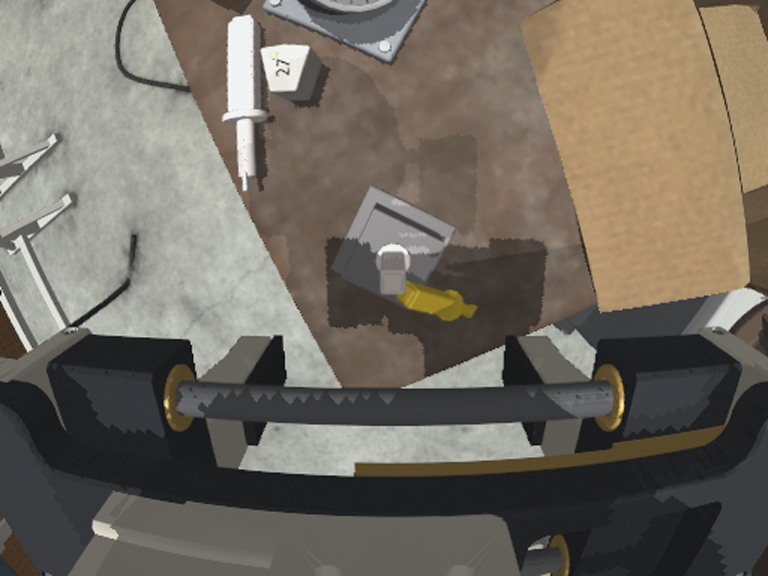

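The tool stands upright in the stand, with its cap at sF (305,285) where it is expected at (304,289). The bystanders are in place, the needle lies in the fork and the gripper is clear. I'm handing in.

```bash
python3 -c "
from plant import ctrl
print(ctrl.close_job())"
```

```text
the job is handed in; nothing more can be done
None
```

The gauge is re-trimmed and the tool is back in its stand. I handed the job in at about 24 s of the 72 s allowed; no verdict is reported.

- **Tool taken:** I used the smaller white tool, the one standing in the stand. The larger white one and the yellow one fell over by themselves in the first seconds. The yellow one has leaned on the stand since, and I never saw it shift.
- **Trimming:** The slot stood at about +35° from the up-slope direction. The blade went about 4 mm into it without any contact force. The needle turned about 59°, from roughly -53° to the set-hand at about +6.5°. Measured while the blade was still in the well, it was about 0.3° off the fork's middle. In the picture after withdrawal it still lay in the middle of the fork.
- **Tool returned:** The tip, worked out from the arm's pose just after letting go, was 40 mm below the hole's mouth and 0.1 mm off its axis. In the pictures after the arm had moved clear, the tool stands upright with its flange on the block.
- **Bystanders:** The tape, die and carton are where they were, judging by the pictures. The gripper is open, about 130 mm above the release pose, and clear of everything.
- **Disagreements:** Single wrist-camera readings of the tip differed from the arm's pose by up to about 2 mm, because the arm was still settling. Averaged readings closer in agreed to about 0.6 mm. The blade took about 20° of turn before the needle moved, against the stated 12° of play. The final setting was read from the dial, so this does not affect it.

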